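# Roll a turning blank under the marking arm

### The job

Take the thicker of the two round wooden blanks out of the V-notched rest, lay it centrally across the two runners of the marking-out jig at the end with the stop strips, and let go of it. Then, without lifting it again, roll it along the runners by pushing its side, in under the raised arm, until it lies at rest and square on the scribed line, not running past it. Last, press the arm down by its black knob until the saddle sits fully home on the blank and move clear, leaving the thin dowel, caliper, tin and turned part undisturbed.

Things in the scene. Friction and masses are not known exactly. Their poses are not given: they have to be found in the camera images.
- blank: The thick blank: plain light-wood cylinder, 44 mm diameter, 150 mm long, about 0.15 kg. Origin at its centre, own y = cylinder axis (x, z turn as it rolls). Starts lying in one notch of the rest, axis 45 mm above the bench; on the jig's runners its axis is 57 mm above the bench. It rolls easily: let go at 0.1 m/s on the runners it coasts some 10 to 25 mm.
- thin_dowel: The thin dowel: same wood and length (150 mm) but 34 mm diameter, lying in the other notch, axis 38 mm above the bench. Same axes. Not to be disturbed (more than 25 mm counts).
- rest: V-notched wooden rest, fixed, 200 mm (own x) by 118 mm (own y). Origin: centre of its underside. Notches at own x = -50 and +50 mm; blanks lie in them along own y, supported only near the ends (own |y| 37 to 59 mm, supports under 45 mm high); the middle of a blank is free for fingers but for a 10 mm high tie bar between the notches.
- jig: Marking-out jig, fixed: plywood base 315x190x15 mm, two runners along own x, tops 35 mm above the bench, each 52 mm wide at own |y| 40 to 92 mm, open gap between. Origin on the bench under the gap's middle; own +x = rolling direction, own y = how the blank's axis must lie. 16 mm high stop strips at own x -155 to -145 mm, scribed line at +45, aluminium hinge cheeks of the arm at +112 to +138.
- mark (a point): Middle of the scribed dark line across both runner tops: in the middle of the gap, 35 mm above the bench, axes as the jig's. The blank lies right with its axis straight above the line (22 mm above this point).
- marking_arm (a joint): Arm angle (rad): 0 = level, home on a blank on the line; positive = raised (starts 0.58 to 0.74). Friction holds it where left; 1 to 3 N on the knob lowers it, 5 to 12 N seats it (it nudges a blank a few mm off the line into place). Aluminium arm 24x14 mm, reaching 151 mm from the hinge towards the jig's -x; its 110 mm wide cross head has white V saddles. Raised, it overhangs the line: a hand pushing the blank there must lean back.
- hinge_axis (a point): A point on the hinge axis of the arm, midway between the cheeks: jig own x = +125 mm, y = 0, 95 mm above the bench. The axis runs along the jig's own y.
- knob_top (a point): The middle of the flat top of the black knob (24 mm diameter, 21 mm tall) near the free end of the arm: with the arm level it is 138 mm from the hinge axis towards the jig's own -x and 34 mm above it; it swings up and towards +x as the arm rises.
- caliper: A caliper, 61 x 200 x 12 mm, lying on the bench beyond the jig. Origin at the centre of its underside. Not to be disturbed (30 mm).
- tin: A tin, 70 mm diameter, 54 mm tall, standing between the jig and the banding wheel. Origin at the centre of its underside. Not to be disturbed (30 mm).
- turned_part: A white turned part, 57 mm diameter, 100 mm tall, standing beyond the gap between rest and jig. Origin at the centre of its underside. Not to be disturbed (30 mm).

How it is judged:
On the way, in this order (a step that is already met when the one before it is completed fails the run):
1. the thick blank lies on the runners at the stop-strip end (90 to 175 mm before the line), let go and at rest (x of blank in the frame of mark between -0.175 and -0.09 m and y of blank in the frame of mark between -0.025 and 0.025 m and z of blank in the frame of mark between 0.016 and 0.028 m and linear speed of blank below 0.02 m/s and contact force between blank and the fingers below 0.05 N), for 0.2 s.
2. the blank, rolled in under the raised arm, rests within 7 mm of the line and within 0.1 rad of square (x of blank in the frame of mark between -0.007 and 0.007 m and y of blank in the frame of mark between -0.025 and 0.025 m and z of blank in the frame of mark between 0.016 and 0.028 m and angle between the y axis of blank and the y axis of jig, either way round below 0.1 rad and linear speed of blank below 0.01 m/s and value of joint marking_arm above 0.4 rad), for 0.3 s.
At the end, for the whole second after the job is handed in: The thick blank lies at rest across both runners, its axis within 6 mm of the scribed line, within 0.07 rad of square and within 25 mm of central, and the arm is down with its saddle home on it (between -0.03 and 0.035 rad) (x of blank in the frame of mark between -0.006 and 0.006 m and y of blank in the frame of mark between -0.025 and 0.025 m and z of blank in the frame of mark between 0.016 and 0.028 m and value of joint marking_arm between -0.03 and 0.035 rad and angle between the y axis of blank and the y axis of jig, either way round below 0.07 rad and linear speed of blank below 0.01 m/s and velocity of joint marking_arm below 0.05 rad/s); the robot touches nothing.
It fails at once if the blank ran more than 12 mm past the line (x of blank in the frame of mark above 0.012 m and z of blank in the frame of mark below 0.05 m and y of blank in the frame of mark between -0.09 and 0.09 m).
It fails at once if the blank was lifted off the runners (by over 10 mm) beyond the stop-strip end, instead of rolled (x of blank in the frame of mark between -0.08 and 0.05 m and y of blank in the frame of mark between -0.09 and 0.09 m and z of blank in the frame of mark between 0.032 and 0.1 m).
It fails at once if the thin dowel was disturbed (distance of thin_dowel from where it was at the start of the episode above 0.025 m).
It fails at once if the caliper, tin or turned part was disturbed (distance of any of caliper, tin, turned_part from where it was at the start of the episode above 0.03 m).
It also fails if it takes over 72 s, if anything falls off the work surface, if the arm or the gripper's body presses on something with over 40 N, if the wrist force passes 120 N, or if a joint passes its speed limit or range.

### The arm

A 6-joint arm with a two-finger parallel gripper is mounted at the origin on a cart in front of the work surface, level with it; the furniture and walls round the work are solid. World frame = base frame: x ahead of the robot, y to its left, z up, the work surface at z = 0. Lengths are in m, angles in rad, forces in N, time in s.
With the tool pointing down it reaches from about 0.3 to 0.775 m from the base axis. Payload 14.6 kg.
Tool frame: the origin (TCP) lies at the very end of the fingers, on their centre line; the grasp point (between the pads) lies 19 mm behind it (ctrl.pinch_z is the distance from the TCP to the grasp point, in m); x points along the fingers, z is the direction in which the jaws open and shut, and the axes are right-handed (so a half turn about x gives the same grasp; the last joint's range is limited). The gripper opens to 94 mm and grips with 3 to 60 N. Pads are 16 mm wide; open, the fingers measure 119 mm over their backs; the gripper's body (75 mm by 177 mm) begins 78 mm behind the grasp point.
Start: joints at [-1.358, 0.3, 1.521, -0, 1.321, -0.067], TCP at [0.152, -0.529, 0.205] pointing down, gripper open.
Joint ranges: [-3.03, 3.03], [-0.79, 2.21], [0.23, 2.52], [-1.04, 4.18], [0, 3.07], [-2.55, 2.55]. Speed limits (rad/s): [2.22, 2.22, 2.57, 3.14, 3.14, 3.14].

### API

Orientations are given as a unit quaternion [x, y, z, w].
In Python, from bench import ctrl gives the robot as it stands. The module is installed in compiled form; this text tells all that it offers.
- The arm moves only by the tool servo_tool, never from a script. Its argument "deltas" is a list that holds one entry, the list of rows, each a list of 7 numbers: the turn, a rotation vector about the tool's x, y, z in degrees, then the shift along the tool's x, y, z in m, then the closure, from -1 (fully open) to 1 (shut). In form: [[[ax, ay, az, x, y, z, fingers], ...]]. A call has 1 to 10 rows; each row is the pose to reach, as a shift and turn from the pose commanded when the call began, along the tool's axes at that moment; what a row does not reach only later rows make up. A row lasts 1/10 s, in which the tool goes at most 50 mm and 8.59 degrees, less where a joint would pass 70% of its speed; a pose out of reach is approached as far as the arm can. A call with a gripper value outside its range is refused whole. The fingers move at their own pace and stop on an object; "grip_force" is the grip in N (left out, the last holds). Time passes only in rows, so rows that repeat a pose let the fingers close. It gives the time, the measured TCP pose, the force and the opening at its end, in the units of the state.
- ctrl.read_state(): the state, without advancing time (a new reading comes with each control period).
- ctrl.grab_frame(name): name is "scene" or "top"; returns the picture (400x640x3 uint8, blue, green, red); there is no depth.
- ctrl.get_calibration(name): a dict with "K" (3x3 intrinsics, pixels), "extrinsics" (4x4, takes a point from camera to world coordinates). Camera axes: x right, y up, looking along -z (the intrinsics and any distortion apply to the point x, -y, -z); pixel columns grow to the right and rows downward; lengths in m; the calibration is good to about 2 mm. A picture is of the moment at which its call begins. get_calibration takes no time and is no camera call.
- ctrl.finish_job(): hands the job in, once; it reports no verdict.
The state is a dict: "clock": time; "joints": joint angles; "qvel": joint speeds; "joint_torque": joint torques, N m; "ee_pos": TCP position; "eef_rot": TCP orientation; "force": force on the tool from outside, world axes, zero at the start; "torque": the same for the moment, N m; "opening": finger opening in m.
Only numpy, scipy, OpenCV 4.12 (cv2) and the standard library are available. Lean on these libraries where they do the work, as an engineer would, in place of code of your own. Each camera call takes 0.05 s, during which the arm holds its last target.

## Working session

There is one attempt and no reset: what is moved stays moved. The work goes in short steps, Python scripts to look and compute and a tool call to move; the robot and the scene stay as the last step left them, time stands still between calls to the robot, and variables do not carry over. Pictures are saved under pics/ and viewed, and the job is handed in when it is done.

Besides the shell and the picture viewer there is one more tool, called after "Call:" as name([rows], argument=value, ...), one row to a line, values as JSON. servo_tool: Moves the arm, as the interface text tells. Its arguments: {"type":"object","properties":{"deltas":{"type":"array"},"grip_force":{"type":"number"}},"required":["deltas"]}

```bash
mkdir -p pics; python3 - <<'E'
from bench import ctrl
import cv2, numpy as np
for n in("scene","top"):
    cv2.imwrite(f"pics/{n}0.png",ctrl.grab_frame(n))
    c=ctrl.get_calibration(n); print(n,{k:np.round(v,4).tolist() if not isinstance(v,str) else v for k,v in c.items()})
s=ctrl.read_state();print(s)
E
```

```text
scene {'K': [[444.3798, 0.0, 308.5914], [0.0, 444.3798, 206.6356], [0.0, 0.0, 1.0]], 'extrinsics': [[-0.6918, 0.3103, -0.652, -0.1264], [-0.722, -0.3072, 0.6199, 0.6264], [-0.008, 0.8996, 0.4366, 0.548], [0.0, 0.0, 0.0, 1.0]]}
top {'K': [[489.8059, 0.0, 324.3171], [0.0, 489.8059, 199.3213], [0.0, 0.0, 1.0]], 'extrinsics': [[-0.4389, 0.8756, -0.2016, 0.2723], [-0.8985, -0.427, 0.1014, 0.1086], [0.0027, 0.2257, 0.9742, 1.3986], [0.0, 0.0, 0.0, 1.0]]}
{'clock': 0.1, 'joints': array([-1.35758439e+00,  3.00434495e-01,  1.52149727e+00, -3.21618150e-06,
        1.32066922e+00, -6.65892617e-02]), 'qvel': array([-0.00021198, -0.00198463, -0.00072448,  0.00185669,  0.00103206,
        0.00056185]), 'joint_torque': array([ 5.02968433e-04, -5.32644510e+01, -3.53286874e+01,  7.09583564e-02,
        2.34815682e-02, -5.77998799e-05]), 'ee_pos': array([ 0.15184611, -0.52839552,  0.20494185]), 'eef_rot': array([ 0.42562442,  0.56510796, -0.4251602 ,  0.56456678]), 'force': array([-0.08769607,  0.23976302, -0.43392896]), 'torque': array([ 0.00404203,  0.01002378, -0.02967107]), 'opening': 0.09415999424133831}
```

View pics/scene0.png

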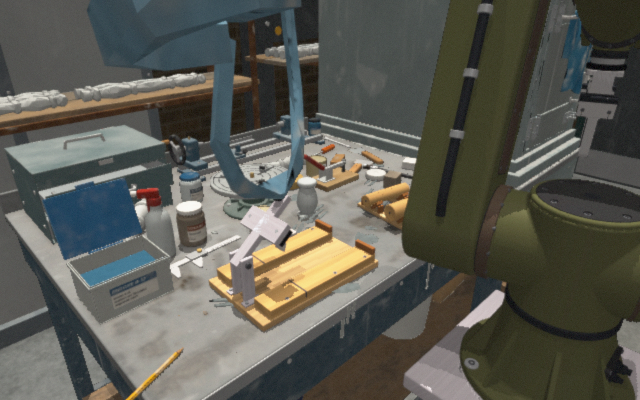

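View pics/top0.png

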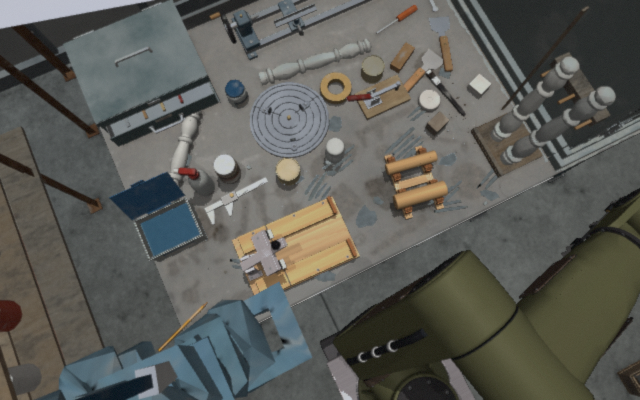

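```bash
cat > h.py <<'E'
from bench import ctrl
import cv2, numpy as np
from scipy.spatial.transform import Rotation as R
def cal(n):
    c=ctrl.get_calibration(n); return np.array(c["K"]),np.array(c["extrinsics"]),c
def proj(n,P):
    K,E,_=cal(n); P=np.atleast_2d(P).astype(float); p=(P-E[:3,3])@E[:3,:3]
    q=np.c_[p[:,0],-p[:,1],-p[:,2]]; q=q@K.T; return q[:,:2]/q[:,2:]
def unproj(n,uv,z):
    K,E,_=cal(n); uv=np.atleast_2d(uv).astype(float)
    d=np.c_[uv,np.ones(len(uv))]@np.linalg.inv(K).T; d=np.c_[d[:,0],-d[:,1],-d[:,2]]@E[:3,:3].T
    t=(z-E[2,3])/d[:,2]; return E[:3,3]+t[:,None]*d
def crop(img,x0,y0,x1,y1,s,f):
    cv2.imwrite(f,cv2.resize(img[y0:y1,x0:x1],None,fx=s,fy=s,interpolation=cv2.INTER_CUBIC))
E
python3 - <<'E'
from h import *
i=cv2.imread("pics/top0.png")
crop(i,225,190,365,300,5.5,"pics/t0jig.png")
crop(i,375,140,465,225,7,"pics/t0rest.png")
print(ctrl.get_calibration("top").keys())
print(unproj("top",[[420,195],[412,163],[295,245],[334,147],[288,170]],0.04))
E
```

```text
dict_keys(['K', 'extrinsics'])
[[ 0.44510273 -0.28392743  0.04      ]
 [ 0.53914998 -0.30872569  0.04      ]
 [ 0.47184645  0.09790335  0.04      ]
 [ 0.68194651 -0.12709287  0.04      ]
 [ 0.67745771  0.02323258  0.04      ]]
```

View pics/t0jig.png

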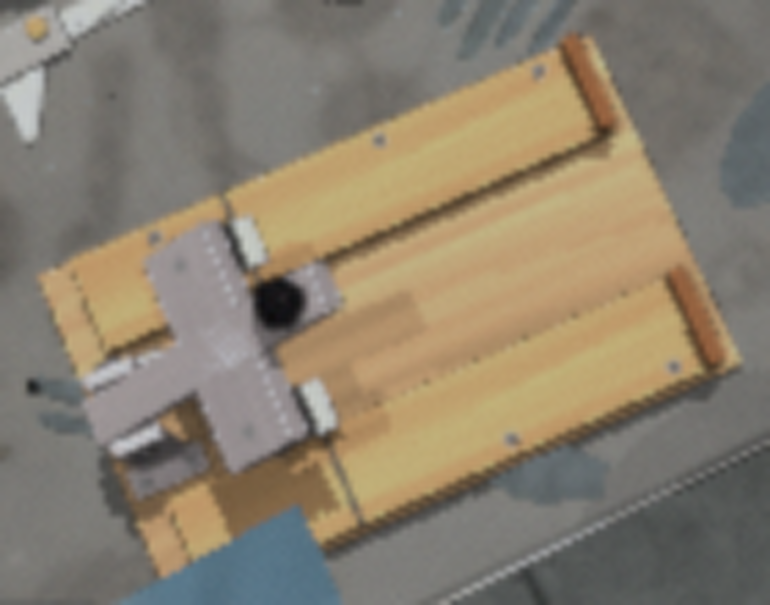

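View pics/t0rest.png

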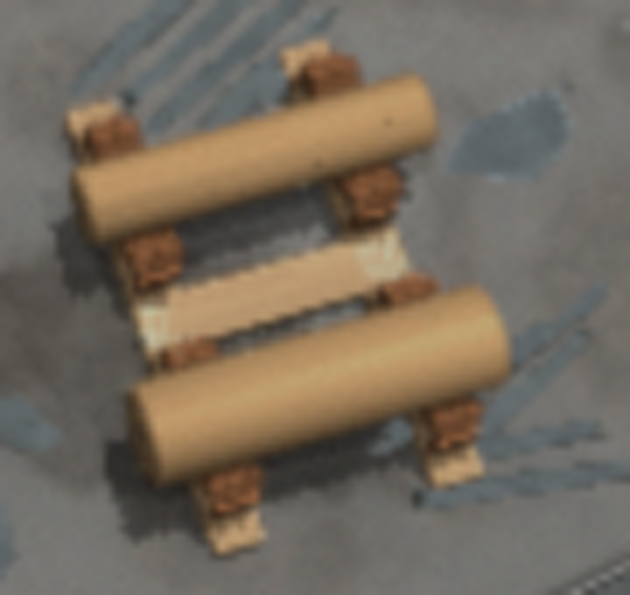

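```bash
cat > fit.py <<'E'
from h import *
from scipy.optimize import least_squares
def jigw(p,P):
    P=np.atleast_2d(P); c,s=np.cos(p[2]),np.sin(p[2])
    return np.c_[p[0]+c*P[:,0]-s*P[:,1],p[1]+s*P[:,0]+c*P[:,1],P[:,2]]
uv=lambda a:np.array(a)/5.5+np.array([225,190])-0.4
# point pairs
pts=[((.045,-.092,.035),(228,200)),((.045,.092,.035),(360,525))]
# lines y=const: point distance residual
lines=[(-.04,.035,[(600,132),(450,195),(340,250)]),(.04,.035,[(660,292),(500,352),(380,398)]),(-.092,.035,[(540,50),(400,110),(240,185)])]
def res(p):
    r=[]
    for P,q in pts: r+=list((proj("top",jigw(p,P))[0]-uv(q)))
    for y,z,L in lines:
        a,b=proj("top",jigw(p,[[-.15,y,z],[.1,y,z]])); d=(b-a)/np.linalg.norm(b-a)
        for q in L:
            e=uv(q)-a; r.append(d[0]*e[1]-d[1]*e[0])
    # stop strips top edge outer corners (x=-.155..-.145) z .051
    for (x,y),q in [((-.155,-.092),(592,40)),((-.145,-.04),(612,128))][:0]: r+=list(proj("top",jigw(p,(x,y,.051)))[0]-uv(q))
    return np.array(r)
s=least_squares(res,[.47,.1,np.deg2rad(100)]); 
if __name__=="__main__":
    p=s.x; print("jig",p,np.degrees(p[2])); print(np.round(s.fun,2))
    i=cv2.imread("pics/top0.png")[190:300,225:365]; i=cv2.resize(i,None,fx=5.5,fy=5.5,interpolation=cv2.INTER_CUBIC)
    def poly(P,col,cl=True):
        q=(proj("top",jigw(p,P))+0.4-[225,190])*5.5; cv2.polylines(i,[np.round(q).astype(int)],cl,col,1)
    for sg in(-1,1):
        poly([(-.155,sg*.04,.035),(.1,sg*.04,.035),(.1,sg*.092,.035),(-.155,sg*.092,.035)],(0,255,0))
        poly([(-.155,sg*.04,.051),(-.145,sg*.04,.051),(-.145,sg*.092,.051),(-.155,sg*.092,.051)],(255,0,0))
    poly([(-.1575,-.095,.015),(.1575,-.095,.015),(.1575,.095,.015),(-.1575,.095,.015)],(0,0,255))
    poly([(.045,-.092,.035),(.045,.092,.035)],(255,0,255))
    for a in (.58,.66,.74):
        c,sn=np.cos(a),np.sin(a); x=.125-.138*c+.034*sn; z=.095+.138*sn+.034*c
        q=(proj("top",jigw(p,(x,0,z)))[0]+.4-[225,190])*5.5; cv2.circle(i,tuple(np.round(q).astype(int)),3,(0,255,255),-1); print(a,q,x,z)
    cv2.imwrite("pics/fitj.png",i)
    # blanks: hull of cylinder, corners clicked
    j=cv2.imread("pics/top0.png")[140:225,375:465]; j=cv2.resize(j,None,fx=7,fy=7,interpolation=cv2.INTER_CUBIC)
    uv2=lambda a:np.array(a)/7+np.array([375,140])-0.4
    t=np.linspace(0,2*np.pi,60)
    def cyl(x,y,th,r,z):
        a=np.array([np.cos(th),np.sin(th),0]); b=np.array([-a[1],a[0],0]); C=np.array([x,y,z])
        return np.vstack([C+e*.075*a+r*(np.cos(t)[:,None]*b+np.sin(t)[:,None]*[0,0,1]) for e in(-1,1)])
    for name,r,z,cl,x0 in [("near",.022,.045,[(130,400),(160,482),(145,388),(310,340),(470,290),(503,310),(511,365),(240,463),(400,410),(490,382)],(.445,-.284)),
                         ("far",.017,.038,[(75,180),(95,240),(90,170),(250,122),(400,78),(432,95),(437,140),(200,212),(300,183),(410,153)],(.539,-.309))]:
        L=np.array([uv2(c) for c in cl],np.float32)
        def rr(q):
            h=cv2.convexHull(proj("top",cyl(*q,r,z)).astype(np.float32))
            return [cv2.pointPolygonTest(h,tuple(map(float,l)),True) for l in L]
        best=min((least_squares(rr,[*x0,th],diff_step=1e-3) for th in(-1.2,-1.35,-1.5)),key=lambda s:s.cost)
        print(name,best.x,np.degrees(best.x[2]),np.round(best.fun,2))
        h=cv2.convexHull(proj("top",cyl(*best.x,r,z)).astype(np.float32))
        cv2.polylines(j,[np.round((h+.4-[375,140])*7).astype(int)],True,(0,255,0),1)
    cv2.imwrite("pics/fitr.png",j)
E
python3 fit.py
```

```text
jig [0.4686751  0.10770885 1.53384258] 87.88270613450169
[-1.09 -1.43  0.41 -0.12  0.75  1.13 -0.05 -2.14 -0.36  0.81  0.83  0.89
 -0.11]
0.58 [292.69339274 298.07739073] 0.0282009681626279 0.1990670333743949
0.66 [273.28775497 303.60960622] 0.03682704502046036 0.20646986144324428
0.74 [252.60792882 309.94620943] 0.04601712789067379 0.21315966280149004
near [ 0.44487151 -0.28433267 -1.71041801] -97.99973299767404 [0.31 0.75 0.48 1.12 1.27 0.17 0.89 0.7  0.91 0.77]
far [ 0.54265939 -0.3093204  -1.71576165] -98.30590147996944 [0.27 0.55 0.5  0.68 0.99 0.78 0.65 0.86 0.58 0.02]
```

```bash
sleep 1
```

```text
(no output)
```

View pics/fitj.png

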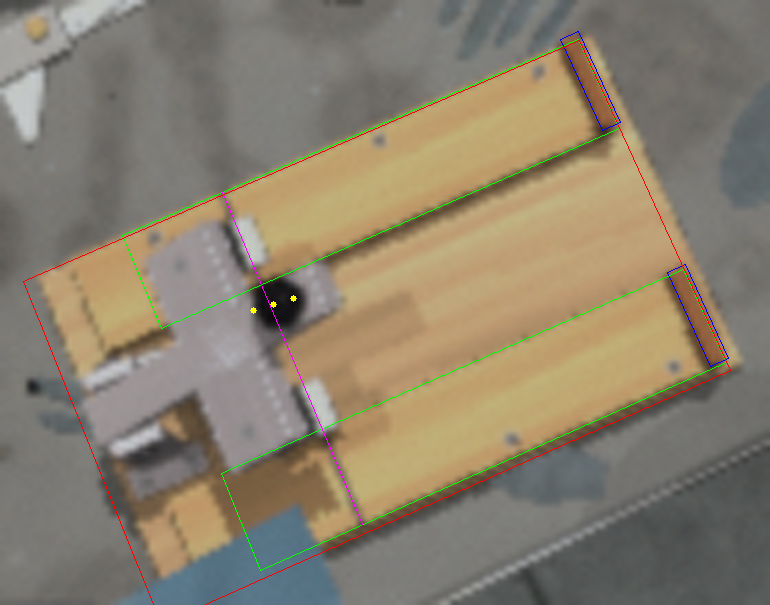

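View pics/fitr.png

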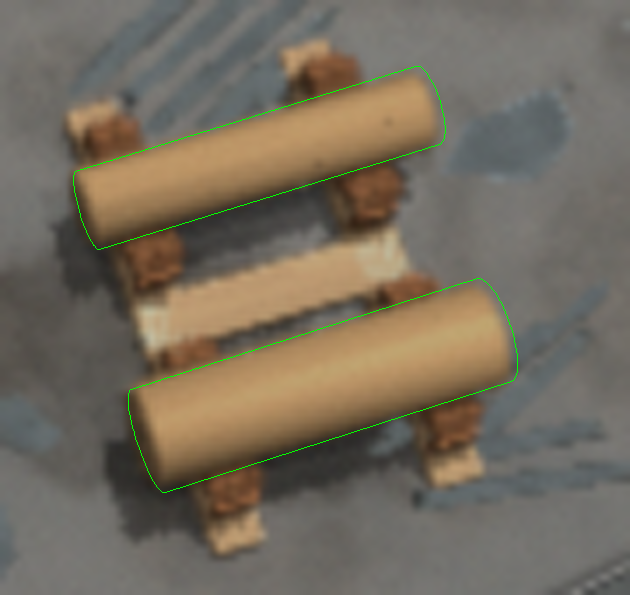

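```bash
cat >> h.py <<'E'
JP=np.array([.4687,.1077]); JA=1.5338
def jw(x,y,z):
    c,s=np.cos(JA),np.sin(JA); return np.array([JP[0]+c*x-s*y,JP[1]+s*x+c*y,z])
def down(a):
    x=np.array([0,0,-1.]); z=np.array([np.cos(a),np.sin(a),0]); return R.from_matrix(np.c_[x,np.cross(z,x),z])
def plan(p,Rt):
    s=ctrl.read_state(); R0=R.from_quat(s["eef_rot"]); 
    best=min((R0.inv()*Q for Q in (Rt,Rt*R.from_rotvec([np.pi,0,0]))),key=lambda q:q.magnitude())
    print("clock",s["clock"],"pos",s["ee_pos"].round(4),"joints",s["joints"].round(2),"F",s["force"].round(2),"open",round(s["opening"],4))
    print("rot deg",np.degrees(best.as_rotvec()).round(2),"shift",R0.inv().apply(np.array(p)-s["ee_pos"]).round(4)); return best
E
python3 - <<'E'
from h import *
s=ctrl.read_state();print(R.from_quat(s["eef_rot"]).as_matrix().round(3))
plan([.4449,-.2843,.12],down(np.radians(-8)))
# scene overlay
i=cv2.imread("pics/scene0.png")
def poly(P):
    cv2.polylines(i,[np.round(proj("scene",P)).astype(int)],True,(0,255,0),1)
for sg in(-1,1): poly([jw(-.155,sg*.04,.035),jw(.045,sg*.04,.035),jw(.045,sg*.092,.035),jw(-.155,sg*.092,.035)])
crop(i,190,190,420,340,3.4,"pics/s0.png")
E
```

```text
[[-0.     0.961  0.276]
 [ 0.001  0.276 -0.961]
 [-1.     0.    -0.001]]
clock 0.1 pos [ 0.1518 -0.5284  0.2049] joints [-1.36  0.3   1.52 -0.    1.32 -0.07] F [-0.09  0.24 -0.43] open 0.0942
rot deg [-6.597e+01 -5.000e-02 -4.000e-02] shift [ 0.0851  0.3491 -0.1536]
```

View pics/s0.png

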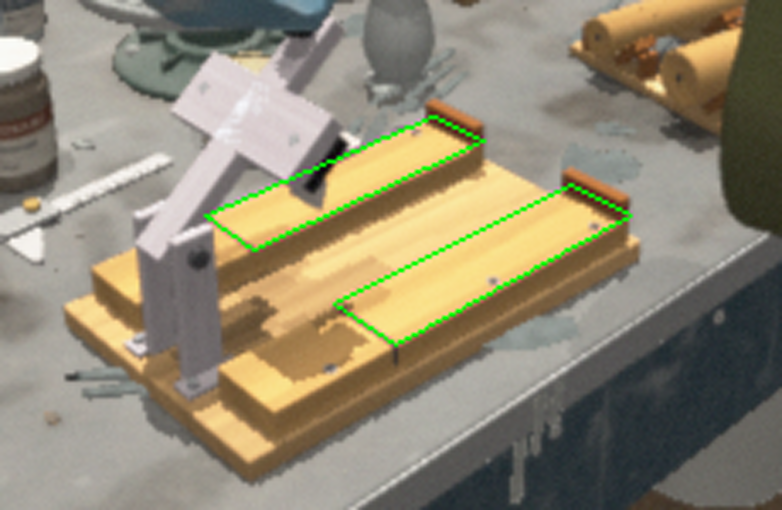

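Call:
servo_tool([
  [[-66,0,0,0.045,0.349,-0.154,-1],[-66,0,0,0.045,0.349,-0.154,-1],[-66,0,0,0.045,0.349,-0.154,-1],[-66,0,0,0.045,0.349,-0.154,-1],[-66,0,0,0.045,0.349,-0.154,-1],[-66,0,0,0.045,0.349,-0.154,-1],[-66,0,0,0.045,0.349,-0.154,-1],[-66,0,0,0.045,0.349,-0.154,-1],[-66,0,0,0.045,0.349,-0.154,-1],[-66,0,0,0.045,0.349,-0.154,-1]],
], grip_force=15)

```text
clock: 1.1
ee_pos: [0.4447, -0.2839, 0.1601]
eef_rot: [0.049, 0.706, -0.049, 0.705]
force: [-0.3, -0.5, -0.3]
opening: 0.094
```

```bash
python3 - <<'E'
from h import *
plan([.4449,-.2843,.026],down(np.radians(-8)))
i=ctrl.grab_frame("top"); cv2.imwrite("pics/top1.png",i)
crop(i,340,120,500,240,5,"pics/t1.png")
E
```

```text
clock 1.1 pos [ 0.4447 -0.2839  0.1601] joints [-0.64  0.29  1.64 -0.    1.21 -0.5 ] F [-0.31 -0.46 -0.31] open 0.094
rot deg [ 0.04 -0.05 -0.01] shift [ 0.1341 -0.0004  0.0003]
```

View pics/t1.png

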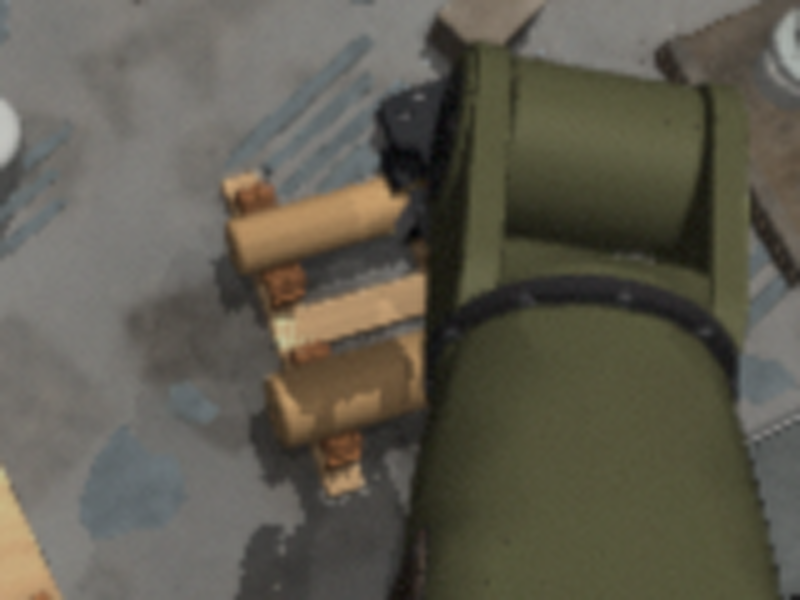

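Call:
servo_tool([
  [[0,0,0,0.05,0,0,-1],[0,0,0,0.09,0,0,-1],[0,0,0,0.12,0,0,-1],[0,0,0,0.134,0,0,-1],[0,0,0,0.134,0,0,-1]],
])

```text
clock: 1.65
ee_pos: [0.4437, -0.2846, 0.0254]
eef_rot: [0.05, 0.706, -0.049, 0.705]
force: [-0.1, 0.5, 0.5]
opening: 0.0941
```

Call:
servo_tool([
  [[0,0,0,0,0,0,1],[0,0,0,0,0,0,1],[0,0,0,0,0,0,1],[0,0,0,0,0,0,1],[0,0,0,0,0,0,1],[0,0,0,0,0,0,1],[0,0,0,0,0,0,1],[0,0,0,0,0,0,1]],
], grip_force=15)

```text
clock: 2.45
ee_pos: [0.4452, -0.2843, 0.0267]
eef_rot: [0.049, 0.705, -0.049, 0.706]
force: [3.1, -1.0, 0.3]
opening: 0.0437
```

Call:
servo_tool([
  [[0,0,0,-0.01,0,0,1],[0,0,0,-0.03,0,0,1],[0,0,0,-0.06,0,0,1],[0,0,0,-0.1,0,0,1],[0,0,0,-0.14,0,0,1],[0,0,0,-0.14,0,0,1]],
])

```text
clock: 3.05
ee_pos: [0.4461, -0.2853, 0.172]
eef_rot: [0.048, 0.703, -0.051, 0.708]
force: [0.1, -0.3, -2.6]
opening: 0.0436
```

```bash
python3 - <<'E'
from h import *
print(jw(-.075,0,.16)); plan(jw(-.075,0,.16),down(JA))
E
```

```text
[0.46592591 0.03275132 0.16      ]
clock 3.05 pos [ 0.4461 -0.2853  0.172 ] joints [-0.64  0.28  1.63 -0.    1.23 -0.5 ] F [ 0.15 -0.28 -2.61] open 0.0436
rot deg [84.15  0.48 -0.11] shift [ 0.0106  0.3177 -0.0245]
```

Call:
servo_tool([
  [[8,0,0,0.0,0.03,-0.002,1],[16.5,0,0,0.0,0.065,-0.005,1],[25,0,0,0.0,0.1,-0.008,1],[33.5,0,0,0,0.135,-0.011,1],[42,0,0,0,0.17,-0.014,1],[50,0,0,0,0.205,-0.017,1],[58.5,0,0,0,0.24,-0.019,1],[67,0,0,0,0.275,-0.022,1],[75.5,0,0,0,0.305,-0.024,1],[84.15,0.5,-0.1,0.01,0.318,-0.0245,1]],
])

```text
clock: 4.05
ee_pos: [0.4644, 0.0363, 0.1567]
eef_rot: [-0.509, -0.494, 0.509, -0.488]
force: [-1.0, -0.9, -2.9]
opening: 0.0433
```

Call:
servo_tool([
  [[0,0,0,0,0,0,1],[0,0,0,0,0,0,1],[0,0,0,0,0,0,1]],
])

```text
clock: 4.35
ee_pos: [0.4645, 0.0333, 0.1566]
eef_rot: [-0.507, -0.496, 0.508, -0.49]
force: [-0.8, -0.3, -1.9]
opening: 0.0437
```

```bash
python3 - <<'E'
from h import *
plan(jw(-.075,0,.038),down(JA))
i=ctrl.grab_frame("scene"); cv2.imwrite("pics/scene2.png",i)
crop(i,190,150,430,340,3.3,"pics/s2.png")
i=ctrl.grab_frame("top"); cv2.imwrite("pics/top2.png",i)
crop(i,225,170,425,310,4,"pics/t2.png")
E
```

```text
clock 4.35 pos [0.4645 0.0333 0.1566] joints [-0.01  0.17  1.81  0.    1.18  1.59] F [-0.84 -0.29 -1.93] open 0.0437
rot deg [ 0.48 -0.26  0.37] shift [0.1185 0.0022 0.001 ]
```

View pics/s2.png

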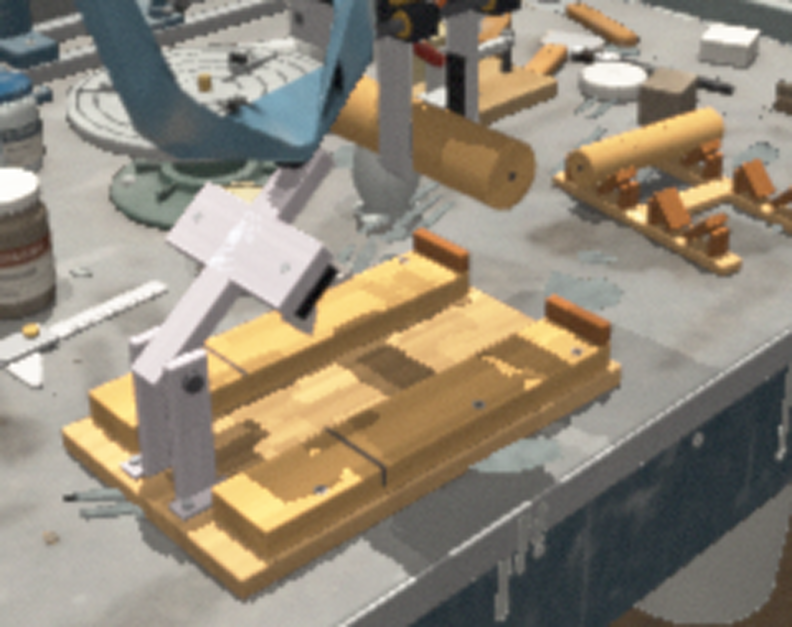

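View pics/t2.png

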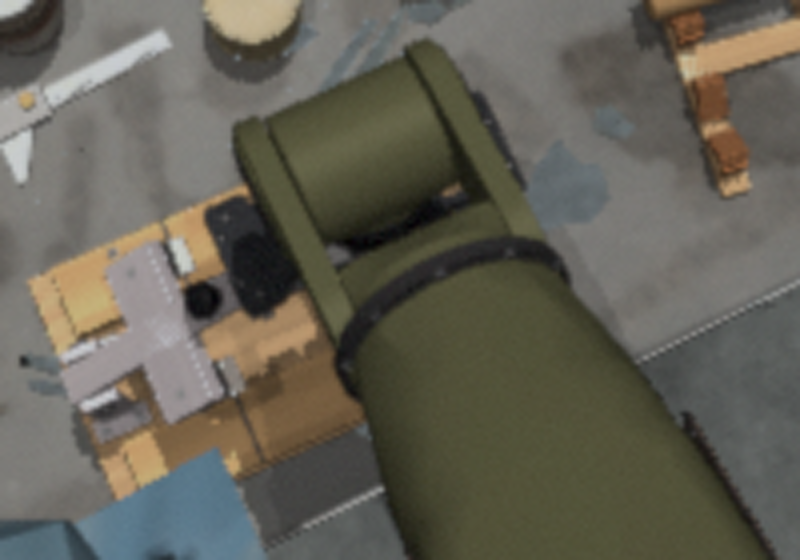

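```bash
python3 - <<'E'
from h import *
plan(jw(-.10,0,.0395),down(JA))
E
```

```text
clock 4.45 pos [0.4646 0.0333 0.1567] joints [-0.01  0.17  1.81  0.01  1.18  1.59] F [ 0.48 -0.65 -1.42] open 0.0436
rot deg [ 0.38 -0.26  0.34] shift [0.117  0.0019 0.0261]
```

Call:
servo_tool([
  [[0.4,-0.2,0.3,0,0.001,0.026,1],[0.4,-0.2,0.3,0.03,0.001,0.026,1],[0.4,-0.2,0.3,0.06,0.001,0.026,1],[0.4,-0.2,0.3,0.085,0.001,0.026,1],[0.4,-0.2,0.3,0.1,0.001,0.026,1],[0.4,-0.2,0.3,0.108,0.001,0.026,1],[0.4,-0.2,0.3,0.113,0.001,0.026,1],[0.4,-0.2,0.3,0.114,0.001,0.026,1],[0.4,-0.2,0.3,0.114,0.001,0.026,1]],
])

```text
clock: 5.35
ee_pos: [0.4644, 0.0086, 0.0429]
eef_rot: [0.51, 0.491, -0.509, 0.49]
force: [0.4, 0.0, -1.8]
opening: 0.0439
```

```bash
python3 - <<'E'
from h import *
plan(jw(-.10,0,.0395),down(JA))
i=ctrl.grab_frame("scene"); cv2.imwrite("pics/scene3.png",i)
crop(i,190,150,430,340,3.3,"pics/s3.png")
E
```

```text
clock 5.35 pos [0.4644 0.0086 0.0429] joints [-0.06  0.33  1.91  0.    0.9   1.55] F [ 0.39  0.05 -1.81] open 0.0439
rot deg [-0.08 -0.07  0.01] shift [0.0034 0.0006 0.0008]
```

View pics/s3.png

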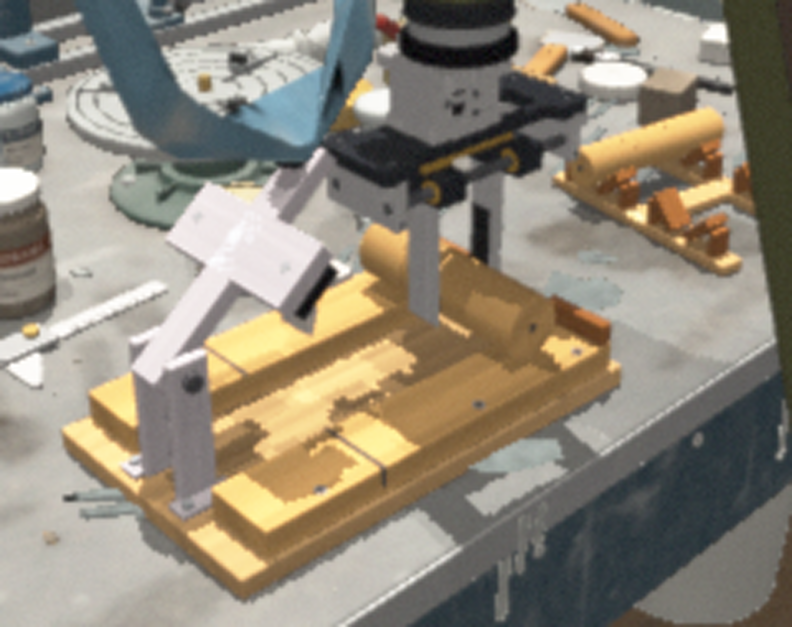

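Call:
servo_tool([
  [[0,0,0,0.002,0,0,1],[0,0,0,0.0035,0,0,1],[0,0,0,0.0035,0,0,1],[0,0,0,0.0035,0,0,1]],
], grip_force=6)

```text
clock: 5.8
ee_pos: [0.4641, 0.0087, 0.0389]
eef_rot: [0.51, 0.491, -0.509, 0.49]
force: [1.2, 0.8, -2.1]
opening: 0.0437
```

Call:
servo_tool([
  [[0,0,0,0,0,0,-0.1],[0,0,0,0,0,0,-0.2],[0,0,0,0,0,0,-0.4],[0,0,0,0,0,0,-0.6],[0,0,0,0,0,0,-1],[0,0,0,0,0,0,-1],[0,0,0,0,0,0,-1]],
])

```text
clock: 6.5
ee_pos: [0.4641, 0.0087, 0.0388]
eef_rot: [0.51, 0.491, -0.509, 0.49]
force: [-0.0, 0.1, 0.5]
opening: 0.0921
```

```bash
python3 - <<'E'
from h import *
plan(jw(-.10,0,.0395),down(JA))
i=ctrl.grab_frame("scene"); cv2.imwrite("pics/scene4.png",i)
crop(i,190,150,430,340,3.3,"pics/s4.png")
E
```

```text
clock 6.5 pos [0.4641 0.0087 0.0388] joints [-0.06  0.34  1.91  0.    0.89  1.55] F [-0.03  0.09  0.45] open 0.0921
rot deg [-0.09 -0.07  0.06] shift [-0.0007  0.001   0.0008]
```

View pics/s4.png

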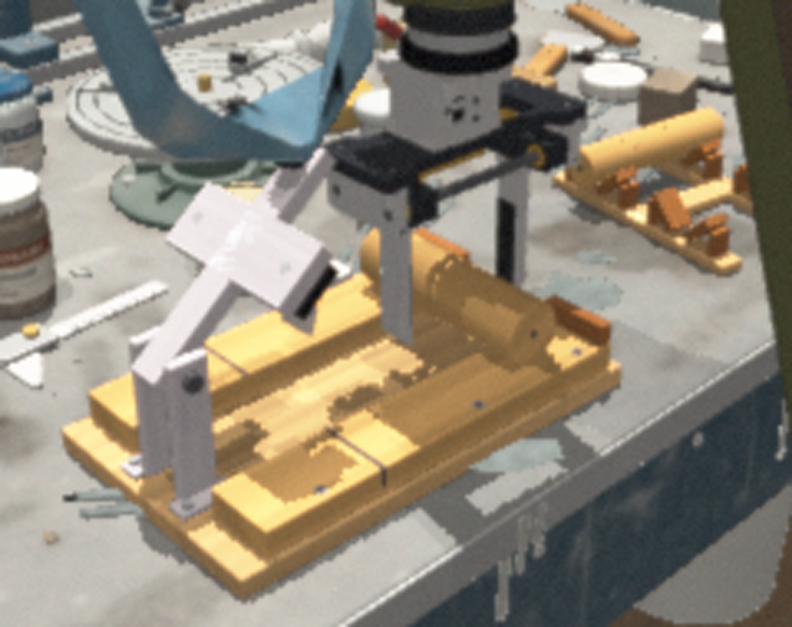

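Call:
servo_tool([
  [[0,0,0,-0.02,0,0,-1],[0,0,0,-0.06,0,0,-1],[0,0,0,-0.11,0,0,-1],[0,0,0,-0.15,0,0,-1],[0,0,0,-0.16,0,0,-1]],
])

```text
clock: 7.05
ee_pos: [0.4656, 0.0084, 0.2031]
eef_rot: [0.511, 0.489, -0.508, 0.491]
force: [-0.1, 0.5, -0.5]
opening: 0.0941
```

```bash
cat >> h.py <<'E'
def lean(L,s=-1):
    c,sn=np.cos(JA),np.sin(JA); jx=np.array([c,sn,0]); jy=np.array([-sn,c,0])
    x=np.sin(L)*jx+np.array([0,0,-np.cos(L)]); z=s*jy; return R.from_matrix(np.c_[x,np.cross(z,x),z])
def jc(P):
    d=np.asarray(P)[:2]-JP; c,s=np.cos(JA),np.sin(JA); return np.array([c*d[0]+s*d[1],-s*d[0]+c*d[1],P[2]]).round(4)
def plan1(p,Rt):
    s=ctrl.read_state(); R0=R.from_quat(s["eef_rot"]); q=R0.inv()*Rt
    print("clock",s["clock"],"pos",s["ee_pos"].round(4),"jig",jc(s["ee_pos"]),"joints",s["joints"].round(2),"F",s["force"].round(2),"open",round(s["opening"],4))
    print("rot deg",np.degrees(q.as_rotvec()).round(2),"shift",R0.inv().apply(np.array(p)-s["ee_pos"]).round(4))
E
python3 - <<'E'
from h import *
plan1(jw(-.16,0,.2),lean(0))
i=ctrl.grab_frame("top"); crop(i,225,170,425,310,4,"pics/t5.png")
E
```

```text
clock 7.05 pos [0.4656 0.0084 0.2031] jig [-0.0993 -0.0006  0.2031] joints [-0.06  0.11  1.76  0.    1.27  1.55] F [-0.05  0.45 -0.53] open 0.0941
rot deg [-90.08   0.2   -0.3 ] shift [ 0.0031 -0.0005  0.0607]
```

View pics/t5.png

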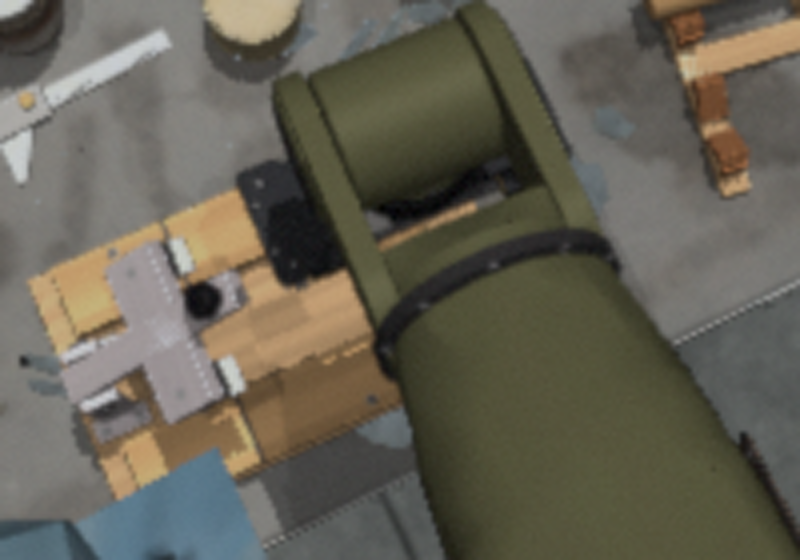

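Call:
servo_tool([
  [[-90,0.2,-0.3,0,0,0.06,-1],[-90,0.2,-0.3,0,0,0.06,-1],[-90,0.2,-0.3,0,0,0.06,-1],[-90,0.2,-0.3,0,0,0.06,-1],[-90,0.2,-0.3,0,0,0.06,-1],[-90,0.2,-0.3,0,0,0.06,-1],[-90,0.2,-0.3,0,0,0.06,-1],[-90,0.2,-0.3,0,0,0.06,-1],[-90,0.2,-0.3,0,0,0.06,-1],[-90,0.2,-0.3,0,0,0.06,-1]],
])

```text
clock: 8.1
ee_pos: [0.4614, -0.0514, 0.1971]
eef_rot: [0.044, 0.709, -0.044, 0.703]
force: [0.4, -0.2, 0.1]
opening: 0.0944
```

Call:
servo_tool([
  [[0,0,0,0,0,0,-1],[0,0,0,0,0,0,-1],[0,0,0,0,0,0,-1]],
])

```text
clock: 8.4
ee_pos: [0.4618, -0.0515, 0.1982]
eef_rot: [0.048, 0.708, -0.048, 0.703]
force: [-0.5, 0.7, 0.3]
opening: 0.0942
```

```bash
python3 - <<'E'
from h import *
plan1(jw(-.16,0,.16),lean(np.radians(45)))
E
```

```text
clock 8.4 pos [ 0.4618 -0.0515  0.1982] jig [-0.1593  0.001   0.1982] joints [-0.19  0.12  1.76 -0.    1.27 -0.05] F [-0.47  0.69  0.32] open 0.0942
rot deg [-5.49  1.81 44.95] shift [ 0.0382 -0.0006  0.0014]
```

Call:
servo_tool([
  [[-5.5,1.8,45,0,0,0,-1],[-5.5,1.8,45,0,0,0,-1],[-5.5,1.8,45,0,0,0,-1],[-5.5,1.8,45,0,0,0,-1],[-5.5,1.8,45,0,0,0,-1],[-5.5,1.8,45,0,0,0,-1],[-5.5,1.8,45,0,0,0,-1],[-5.5,1.8,45,0,0,0,-1]],
])

```text
clock: 9.2
ee_pos: [0.462, -0.0513, 0.1988]
eef_rot: [0.281, 0.649, 0.259, 0.658]
force: [-1.1, 1.1, -0.1]
opening: 0.0939
```

```bash
python3 - <<'E'
from h import *
plan1(jw(-.16,0,.12),lean(np.radians(45)))
for n in("top","scene"):
    cv2.imwrite(f"pics/{n}6.png",ctrl.grab_frame(n))
crop(cv2.imread("pics/top6.png"),225,120,425,310,3.2,"pics/t6.png")
crop(cv2.imread("pics/scene6.png"),190,110,440,340,2.6,"pics/s6.png")
E
```

```text
clock 9.2 pos [ 0.462  -0.0513  0.1988] jig [-0.1591  0.0008  0.1988] joints [-0.56  0.31  1.71  0.66  1.58 -0.68] F [-1.09  1.15 -0.12] open 0.0939
rot deg [ 0.15 -0.12  0.15] shift [ 0.0553 -0.0562  0.0007]
```

View pics/t6.png

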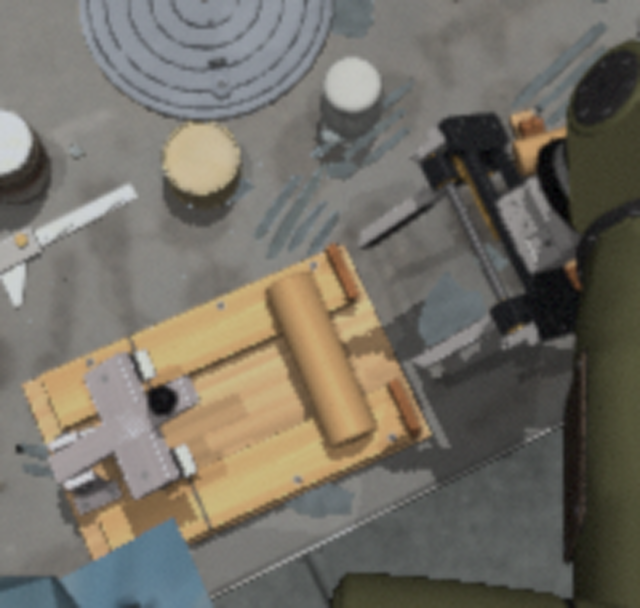

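View pics/s6.png

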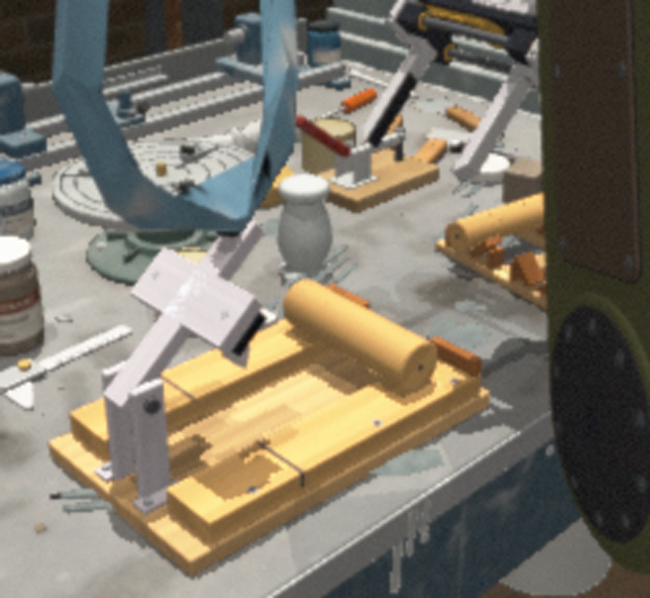

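```bash
cat >> h.py <<'E'
from scipy.optimize import least_squares
def cyl(x,y,th,r,z):
    t=np.linspace(0,2*np.pi,60)
    a=np.array([np.cos(th),np.sin(th),0]); b=np.array([-a[1],a[0],0]); C=np.array([x,y,z])
    return np.vstack([C+e*.075*a+r*(np.cos(t)[:,None]*b+np.sin(t)[:,None]*[0,0,1]) for e in(-1,1)])
def fitblank(cam,L,x0,th0=JA+np.pi/2,r=.022,z=.057):
    L=np.array(L,np.float32)
    def rr(q):
        h=cv2.convexHull(proj(cam,cyl(*q[:3],r,z)).astype(np.float32))
        return [cv2.pointPolygonTest(h,tuple(map(float,l)),True)-q[3] for l in L]   # q[3]: common inset
    return least_squares(rr,[*x0,th0,0.5],diff_step=1e-3)
E
python3 - <<'E'
from h import *
uv=lambda a:np.array(a)/3.2+[225,120]-.35
L=[uv(a) for a in [(268,292),(285,277),(305,272),(319,290),(341,345),(372,420),(368,437),(340,447),(328,438),(300,370),(280,322),(355,380)]]
s=fitblank("top",L,jw(-.1,0,0)[:2]); print(jc([*s.x[:2],.057]),s.x[2]-JA-np.pi/2,s.x[3],s.fun.round(2))
i=cv2.imread("pics/top6.png"); c=cv2.resize(i[120:310,225:425],None,fx=3.2,fy=3.2,interpolation=cv2.INTER_CUBIC)
h=cv2.convexHull(proj("top",cyl(*s.x[:3],.022,.057)).astype(np.float32)); cv2.polylines(c,[np.round((h+.35-[225,120])*3.2).astype(int)],True,(0,255,0),1); cv2.imwrite("pics/f6.png",c)
plan1(jw(-.20,0,.128),lean(np.radians(45)));plan1(jw(-.132,0,.060),lean(np.radians(45)))
E
```

```text
[-0.0999 -0.0003  0.057 ] -0.03413472578225707 0.3733783644482238 [ 0.02 -0.49 -0.04 -0.03  0.16  0.13 -0.46 -0.06  0.33  0.17 -0.01  0.28]
clock 9.3 pos [ 0.4621 -0.0509  0.1993] jig [-0.1587  0.0007  0.1993] joints [-0.56  0.31  1.71  0.66  1.58 -0.68] F [ 0.24 -0.41 -0.05] open 0.0938
rot deg [ 0.26 -0.11  0.13] shift [ 0.0215 -0.0796  0.0004]
clock 9.3 pos [ 0.4621 -0.0509  0.1993] jig [-0.1587  0.0007  0.1993] joints [-0.56  0.31  1.71  0.66  1.58 -0.68] F [ 0.24 -0.41 -0.05] open 0.0938
rot deg [ 0.26 -0.11  0.13] shift [ 0.1176 -0.0794  0.0006]
```

View pics/f6.png

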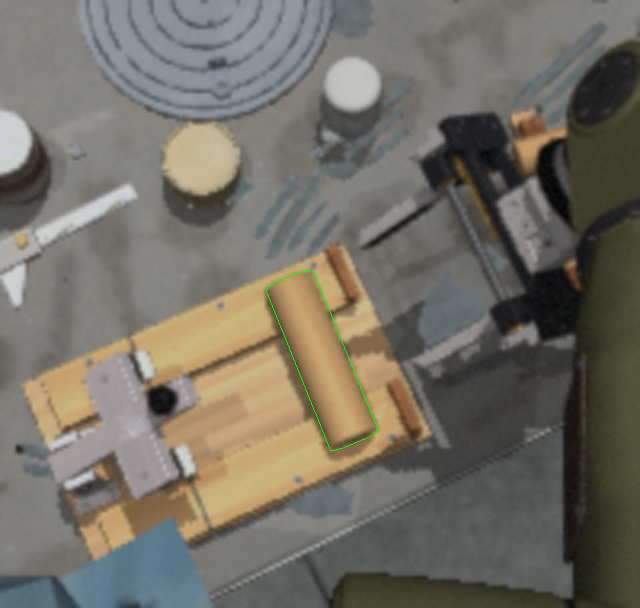

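Call:
servo_tool([
  [[0.2,-0.1,0.1,0.01,-0.04,0,-1],[0.2,-0.1,0.1,0.02,-0.079,0,-1],[0.2,-0.1,0.1,0.05,-0.079,0,-1],[0.2,-0.1,0.1,0.08,-0.079,0,-1],[0.2,-0.1,0.1,0.1,-0.079,0,-1],[0.2,-0.1,0.1,0.112,-0.079,0,-1],[0.2,-0.1,0.1,0.116,-0.079,0,-1],[0.2,-0.1,0.1,0.116,-0.079,0,-1]],
])

```text
clock: 10.1
ee_pos: [0.4632, -0.0252, 0.0613]
eef_rot: [0.283, 0.648, 0.259, 0.658]
force: [0.1, -0.2, 0.2]
opening: 0.094
```

```bash
python3 - <<'E'
from h import *
plan1(jw(-.05,0,.050),lean(np.radians(45)))
for n in("top","scene"):
    cv2.imwrite(f"pics/{n}7.png",ctrl.grab_frame(n))
crop(cv2.imread("pics/top7.png"),225,170,425,310,4,"pics/t7.png")
crop(cv2.imread("pics/scene7.png"),190,110,440,340,2.6,"pics/s7.png")
E
```

```text
clock 10.1 pos [ 0.4632 -0.0252  0.0613] jig [-0.133   0.0006  0.0613] joints [-0.52  0.51  1.82  0.71  1.32 -0.85] F [ 0.06 -0.16  0.23] open 0.094
rot deg [ 0.05 -0.01 -0.09] shift [0.0668 0.0506 0.0006]
```

View pics/t7.png

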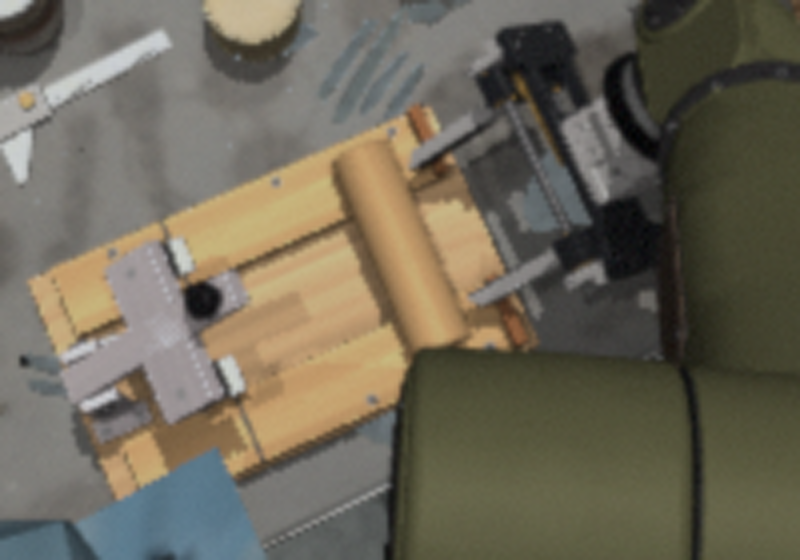

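View pics/s7.png

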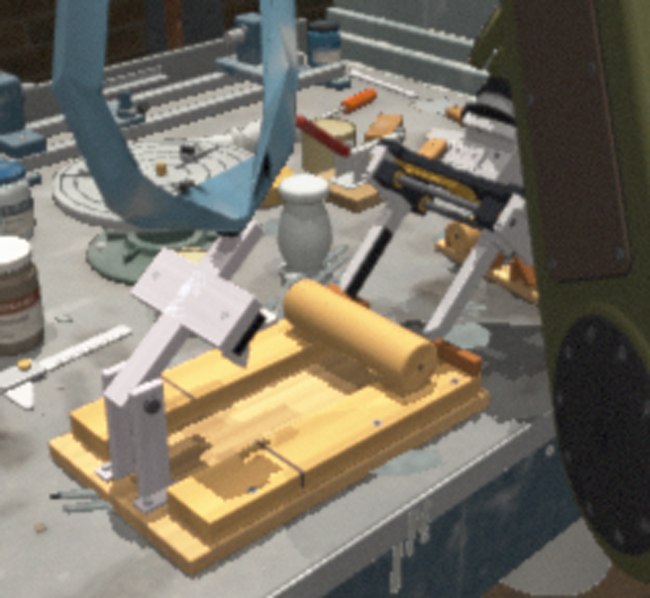

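Call:
servo_tool([
  [[0,0,0,0.0035,0.0022,0,-1],[0,0,0,0.007,0.0044,0,-1],[0,0,0,0.0104,0.0066,0,-1],[0,0,0,0.0139,0.0088,0,-1],[0,0,0,0.0173,0.011,0,-1],[0,0,0,0.0208,0.0132,0,-1],[0,0,0,0.0242,0.0154,0,-1],[0,0,0,0.0277,0.0176,0,-1],[0,0,0,0.0312,0.0198,0,-1],[0,0,0,0.0346,0.022,0,-1]],
])

```text
clock: 11.2
ee_pos: [0.4644, 0.0151, 0.052]
eef_rot: [0.283, 0.648, 0.259, 0.658]
force: [0.7, -0.6, -0.6]
opening: 0.0939
```

Call:
servo_tool([
  [[0,0,0,0.0021,0.0021,0,-1],[0,0,0,0.0042,0.0042,0,-1],[0,0,0,0.0064,0.0064,0,-1],[0,0,0,0.0085,0.0085,0,-1],[0,0,0,0.0106,0.0106,0,-1],[0,0,0,0.012,0.012,0,-1],[0,0,0,0.0134,0.0134,0,-1],[0,0,0,0.0141,0.0141,0,-1],[0,0,0,0.0141,0.0141,0,-1]],
])

```text
clock: 12.1
ee_pos: [0.4652, 0.0348, 0.0521]
eef_rot: [0.283, 0.648, 0.259, 0.658]
force: [-0.1, -0.4, -0.5]
opening: 0.0942
```

```bash
python3 - <<'E'
from h import *
plan1(jw(.01,0,.052),lean(np.radians(45)))
for n in("top","scene"):
    cv2.imwrite(f"pics/{n}8.png",ctrl.grab_frame(n))
crop(cv2.imread("pics/top8.png"),225,170,425,310,4,"pics/t8.png")
crop(cv2.imread("pics/scene8.png"),190,150,390,300,4,"pics/s8.png")
E
```

```text
clock 12.1 pos [0.4652 0.0348 0.0521] jig [-0.073   0.0008  0.0521] joints [-0.41  0.5   1.88  0.78  1.23 -0.82] F [-0.13 -0.44 -0.5 ] open 0.0942
rot deg [ 0.   -0.01 -0.14] shift [0.0589 0.0585 0.0008]
```

View pics/t8.png

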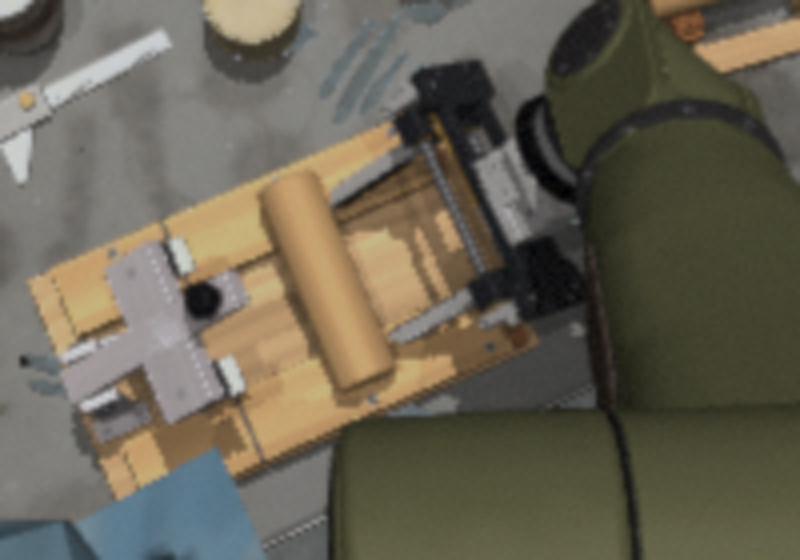

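View pics/s8.png

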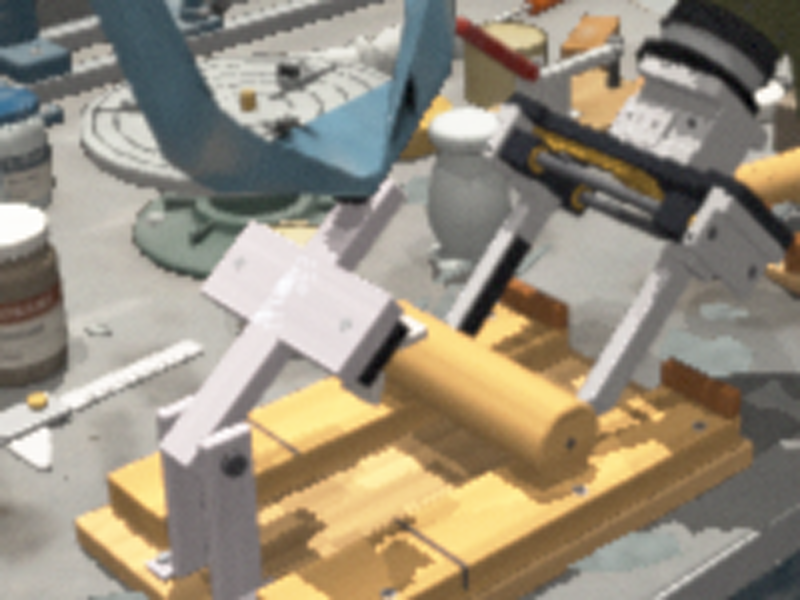

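```bash
cat > m.py <<'E'
from h import *
def fit(img,x0,y0,sc,pts,g,out,x1,y1):
    L=[np.array(a)/sc+[x0,y0]-(.5-.5/sc) for a in pts]
    s=fitblank("top",L,jw(g,0,0)[:2]); print("blank jig",jc([*s.x[:2],.057]),"ang",(s.x[2]-JA-np.pi/2).round(4),"inset",s.x[3].round(2),s.fun.round(2))
    c=cv2.resize(cv2.imread(img)[y0:y1,x0:x1],None,fx=sc,fy=sc,interpolation=cv2.INTER_CUBIC)
    h=cv2.convexHull(proj("top",cyl(*s.x[:3],.022,.057)).astype(np.float32)); cv2.polylines(c,[np.round((h+.4-[x0,y0])*sc).astype(int)],True,(0,255,0),1); cv2.imwrite(out,c)
E
python3 - <<'E'
from m import *
fit("pics/top8.png",225,170,4,[(262,205),(268,188),(285,176),(308,170),(320,182),(345,240),(380,320),(394,360),(385,378),(348,390),(337,380),(300,295),(275,240)],-.05,"pics/f8.png",425,310)
E
```

```text
blank jig [-0.0446 -0.0012  0.057 ] ang -0.0104 inset 0.2 [-0.04  0.51 -0.27 -0.01 -0.14 -0.15 -0.3   0.44 -0.27  0.49  0.23 -0.04
 -0.45]
```

View pics/f8.png

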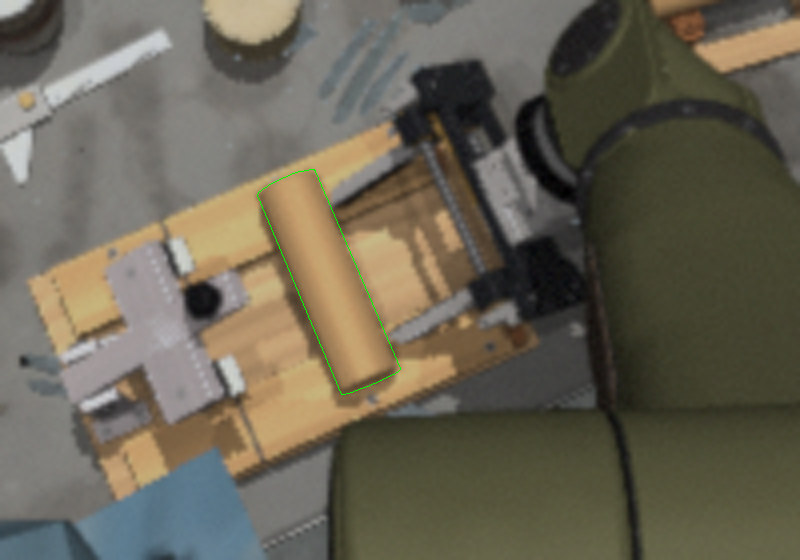

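Call:
servo_tool([
  [[0,0,0,0.0014,0.0014,0,-1],[0,0,0,0.0035,0.0035,0,-1],[0,0,0,0.006,0.006,0,-1],[0,0,0,0.0085,0.0085,0,-1],[0,0,0,0.011,0.011,0,-1],[0,0,0,0.0135,0.0135,0,-1],[0,0,0,0.016,0.016,0,-1],[0,0,0,0.0185,0.0185,0,-1],[0,0,0,0.021,0.021,0,-1],[0,0,0,0.0235,0.0235,0,-1]],
])

```text
clock: 13.2
ee_pos: [0.4664, 0.0682, 0.0522]
eef_rot: [0.283, 0.648, 0.259, 0.658]
force: [1.1, 0.8, 0.2]
opening: 0.0937
```

Call:
servo_tool([
  [[0,0,0,0.0025,0.0025,0,-1],[0,0,0,0.005,0.005,0,-1],[0,0,0,0.0075,0.0075,0,-1],[0,0,0,0.01,0.01,0,-1],[0,0,0,0.0122,0.0122,0,-1],[0,0,0,0.0142,0.0142,0,-1],[0,0,0,0.016,0.016,0,-1],[0,0,0,0.0175,0.0175,0,-1],[0,0,0,0.0185,0.0185,0,-1],[0,0,0,0.019,0.019,0,-1]],
])

```text
clock: 14.2
ee_pos: [0.4674, 0.0948, 0.0523]
eef_rot: [0.283, 0.648, 0.259, 0.658]
force: [-0.1, 0.2, -0.2]
opening: 0.094
```

```bash
python3 - <<'E'
from h import *
plan1(jw(.0166,0,.052),lean(np.radians(45)))
for n in("top","scene"):
    cv2.imwrite(f"pics/{n}9.png",ctrl.grab_frame(n))
crop(cv2.imread("pics/top9.png"),225,170,425,310,4,"pics/t9.png")
crop(cv2.imread("pics/scene9.png"),190,150,390,300,4,"pics/s9.png")
E
```

```text
clock 14.2 pos [0.4674 0.0948 0.0523] jig [-0.0129  0.0008  0.0523] joints [-0.29  0.47  1.92  0.85  1.16 -0.77] F [-0.05  0.21 -0.19] open 0.094
rot deg [-0.   -0.01 -0.14] shift [0.0211 0.0206 0.0008]
```

View pics/t9.png

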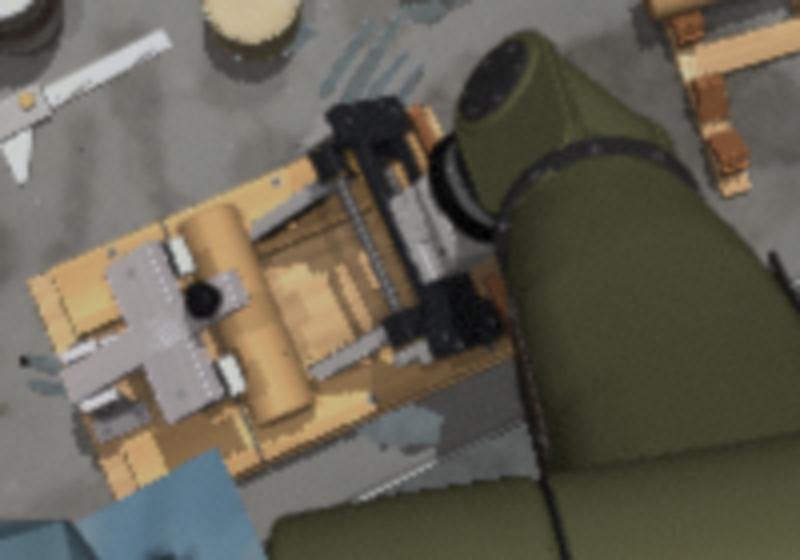

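View pics/s9.png

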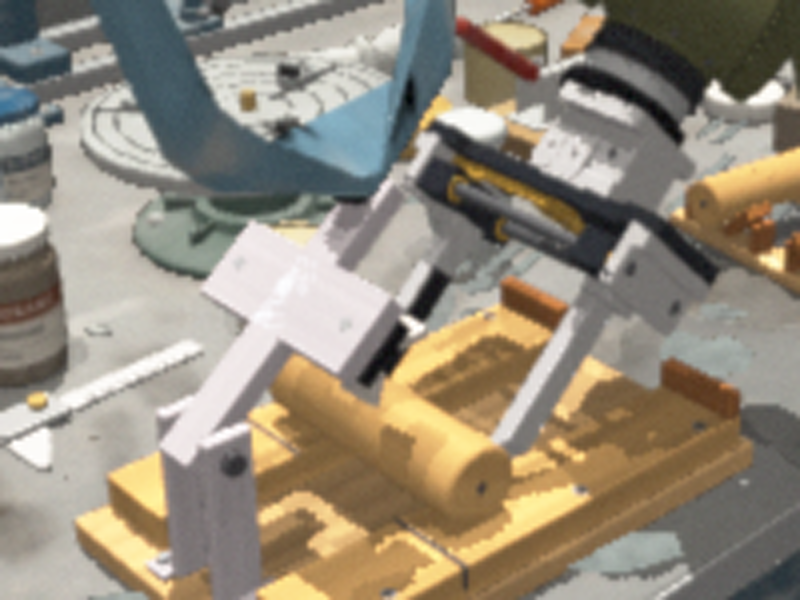

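Call:
servo_tool([
  [[0,0,0,0.0015,0.0015,0,-1],[0,0,0,0.0035,0.0035,0,-1],[0,0,0,0.0055,0.0055,0,-1],[0,0,0,0.0075,0.0075,0,-1],[0,0,0,0.0095,0.0095,0,-1],[0,0,0,0.0115,0.0115,0,-1],[0,0,0,0.0132,0.0132,0,-1],[0,0,0,0.0146,0.0146,0,-1],[0,0,0,0.0156,0.0156,0,-1],[0,0,0,0.016,0.016,0,-1]],
])

```text
clock: 15.3
ee_pos: [0.4682, 0.1175, 0.0523]
eef_rot: [0.283, 0.648, 0.259, 0.658]
force: [-0.0, 0.7, -0.3]
opening: 0.0937
```

Call:
servo_tool([
  [[0,0,0,0,0,0,-1],[0,0,0,0,0,0,-1]],
])

```text
clock: 15.5
ee_pos: [0.4682, 0.1173, 0.0523]
eef_rot: [0.283, 0.648, 0.259, 0.658]
force: [0.9, -0.2, 0.3]
opening: 0.0942
```

```bash
python3 - <<'E'
from h import *
plan1(jw(.0166,0,.052),lean(np.radians(45)))
for n in("top","scene"):
    cv2.imwrite(f"pics/{n}10.png",ctrl.grab_frame(n))
crop(cv2.imread("pics/top10.png"),225,190,365,300,5.5,"pics/t10.png")
crop(cv2.imread("pics/scene10.png"),190,180,350,300,5,"pics/s10.png")
E
```

```text
clock 15.5 pos [0.4682 0.1173 0.0523] jig [0.0096 0.0008 0.0523] joints [-0.24  0.47  1.93  0.87  1.14 -0.75] F [ 0.86 -0.22  0.3 ] open 0.0942
rot deg [-0.01 -0.   -0.14] shift [0.0052 0.0047 0.0008]
```

View pics/t10.png

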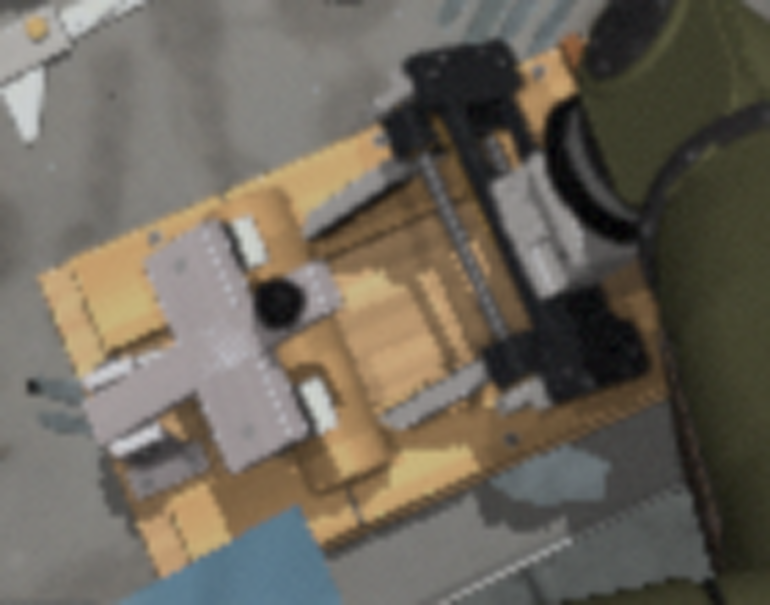

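View pics/s10.png

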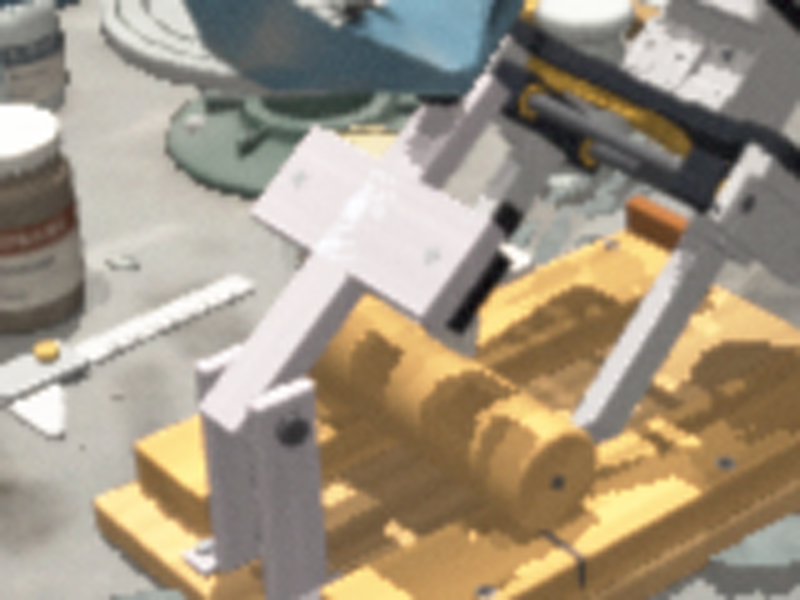

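```bash
python3 - <<'E'
from m import *
uv=np.array([556,482])/5+[190,180]-.4
print("dot->", jc(unproj("scene",[uv],.057)[0]))
for x in(.035,.038,.041,.045): print(x,((proj("scene",[jw(x,.075,.057)])[0]-[190,180])+.4)*5)
# line end pixel check: (583,585) front edge
print(((proj("scene",[jw(.045,.092,.035)])[0]-[190,180])+.4)*5)
# same measure on earlier frames: dot in s8 crop (571,443)/4+(190,150); s9 (480,487)
for d in((571,443),(480,488)):
    print(jc(unproj("scene",[np.array(d)/4+[190,150]-.4],.057)[0]))
fit("pics/top10.png",225,190,5.5,[(232,195),(270,186),(290,198),(320,262),(355,345),(385,420),(387,450),(365,475),(320,492)],.038,"pics/f10.png",365,300)
E
```

```text
dot-> [0.04   0.0725 0.057 ]
0.035 [570.02423569 479.71882478]
0.038 [564.11733831 482.75811491]
0.041 [558.18558402 485.81019473]
0.045 [550.23764003 489.89966949]
[580.32441098 557.12160154]
[-0.0431  0.0739  0.057 ]
[0.0176 0.0728 0.057 ]
blank jig [ 0.0357 -0.004   0.057 ] ang -0.0259 inset 0.23 [-0.36  0.41  0.49 -0.28 -0.63 -0.67  1.    0.09 -0.05]
```

View pics/f10.png

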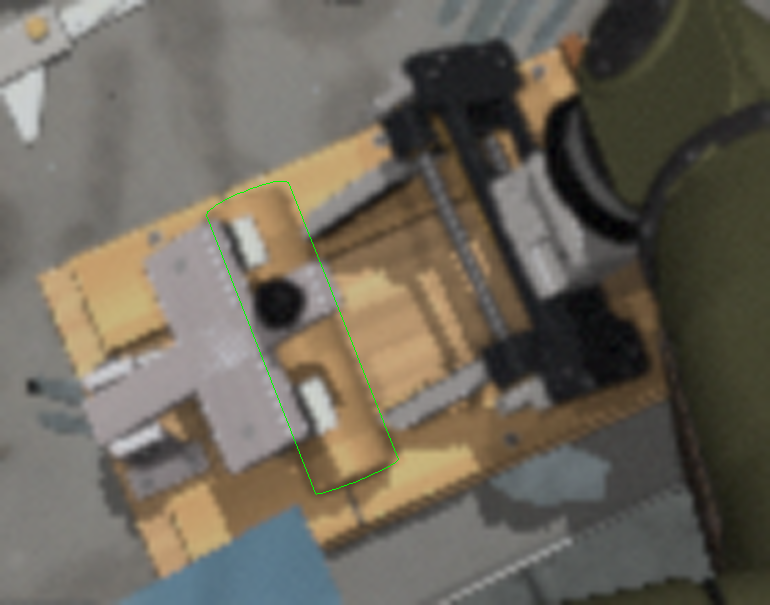

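Call:
servo_tool([
  [[0,0,0,0.0007,0.0007,0,-1],[0,0,0,0.0014,0.0014,0,-1],[0,0,0,0.0021,0.0021,0,-1],[0,0,0,0.0028,0.0028,0,-1],[0,0,0,0.0034,0.0034,0,-1],[0,0,0,0.0039,0.0039,0,-1],[0,0,0,0.0042,0.0042,0,-1],[0,0,0,0.0042,0.0042,0,-1],[0,0,0,0.0042,0.0042,0,-1]],
])

```text
clock: 16.5
ee_pos: [0.4685, 0.1233, 0.0523]
eef_rot: [0.283, 0.648, 0.259, 0.658]
force: [-0.2, -0.7, 0.5]
opening: 0.0941
```

```bash
python3 - <<'E'
from h import *
plan1(jw(.0166,0,.052),lean(np.radians(45)))
for n in("top","scene"):
    cv2.imwrite(f"pics/{n}11.png",ctrl.grab_frame(n))
crop(cv2.imread("pics/top11.png"),225,190,365,300,5.5,"pics/t11.png")
crop(cv2.imread("pics/scene11.png"),190,180,350,300,5,"pics/s11.png")
E
```

```text
clock 16.5 pos [0.4685 0.1233 0.0523] jig [0.0156 0.0008 0.0523] joints [-0.23  0.47  1.93  0.88  1.13 -0.74] F [-0.17 -0.67  0.5 ] open 0.0941
rot deg [-0.   -0.   -0.14] shift [0.001  0.0005 0.0008]
```

View pics/t11.png

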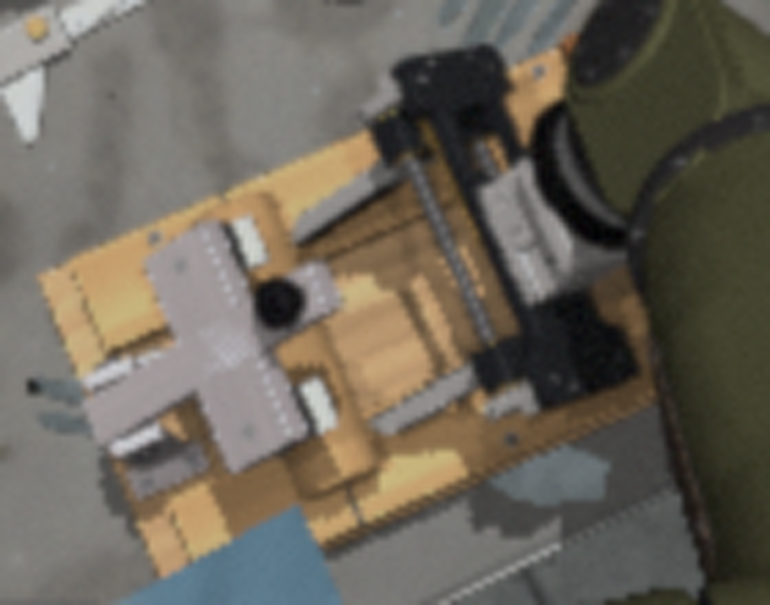

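View pics/s11.png

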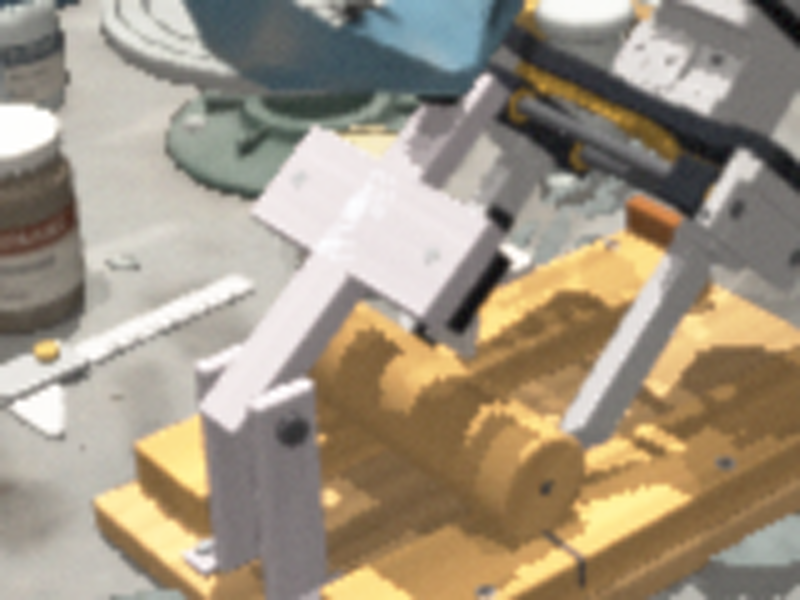

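Call:
servo_tool([
  [[0,0,0,0,0,0,-1],[0,0,0,-0.003,-0.003,0,-1],[0,0,0,-0.01,-0.01,0,-1],[0,0,0,-0.03,-0.02,0,-1],[0,0,0,-0.06,-0.03,0,-1],[0,0,0,-0.1,-0.04,0,-1],[0,0,0,-0.15,-0.04,0,-1],[0,0,0,-0.18,-0.04,0,-1],[0,0,0,-0.18,-0.04,0,-1]],
])

```text
clock: 17.5
ee_pos: [0.4636, -0.0356, 0.1531]
eef_rot: [0.283, 0.646, 0.258, 0.66]
force: [0.7, -0.2, -0.2]
opening: 0.0942
```

```bash
python3 - <<'E'
from h import *
plan1(jw(-.15,0,.25),lean(0))
for n in("top","scene"):
    cv2.imwrite(f"pics/{n}12.png",ctrl.grab_frame(n))
crop(cv2.imread("pics/top12.png"),225,190,365,300,5.5,"pics/t12.png")
crop(cv2.imread("pics/scene12.png"),190,180,350,300,5,"pics/s12.png")
E
```

```text
clock 17.5 pos [ 0.4636 -0.0356  0.1531] jig [-0.1434 -0.0003  0.1531] joints [-0.53  0.36  1.77  0.68  1.47 -0.73] F [ 0.65 -0.17 -0.23] open 0.0942
rot deg [ -0.08   0.29 -45.  ] shift [-0.0732  0.0638  0.0002]
```

View pics/t12.png

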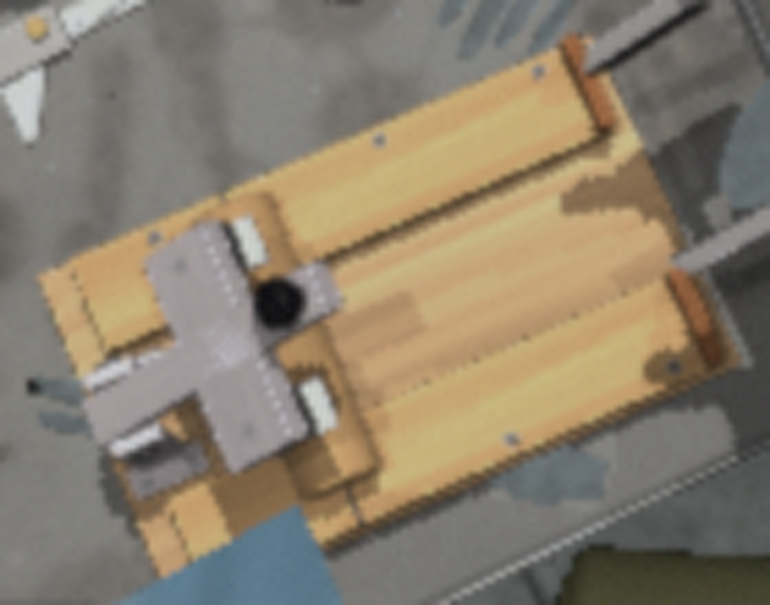

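View pics/s12.png

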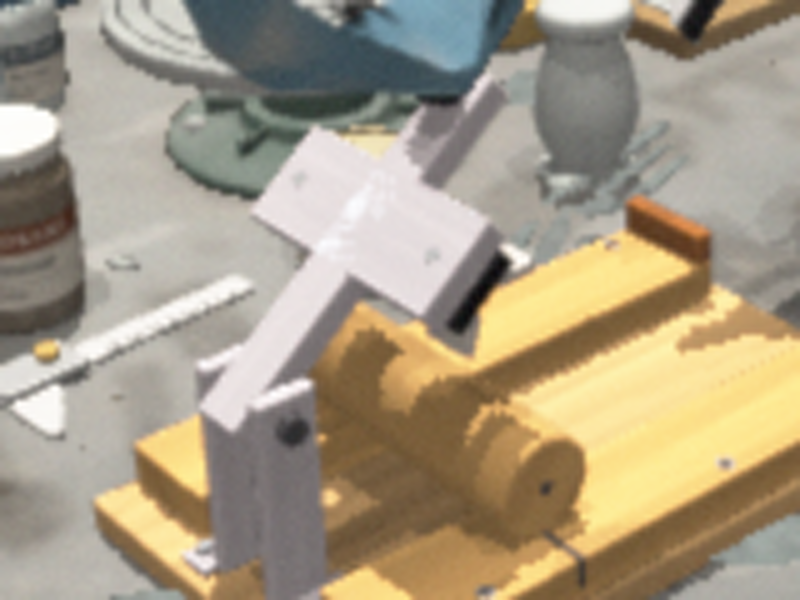

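```bash
python3 - <<'E'
from m import *
print("dot->", jc(unproj("scene",[np.array([545,488])/5+[190,180]-.4],.057)[0]))
for x in (.042,.045,.048): print(x,((proj("scene",[jw(x,.0725,.057),jw(x,.075,.035)])-[190,180])+.4)*5)
fit("pics/top12.png",225,190,5.5,[(240,194),(270,191),(290,222),(325,300),(345,358),(368,410),(380,450),(372,472),(312,497)],.044,"pics/f12.png",365,300)
# saddle/knob
for a in(.6,.62,.64,.66,.68):
    c,sn=np.cos(a),np.sin(a); x=.125-.138*c+.034*sn; z=.095+.138*sn+.034*c
    print(a,x.round(4),z.round(4),((proj("top",[jw(x,0,z)])-[225,190])+.4)*5.5)
E
```

```text
dot-> [0.0457 0.0727 0.057 ]
0.042 [[551.93611202 484.03220289]
 [557.0921471  534.15501967]]
0.045 [[545.97384524 487.08946705]
 [551.1957836  537.28857811]]
0.048 [[539.986415   490.15963424]
 [545.27476541 540.43523902]]
blank jig [ 0.0405 -0.0032  0.057 ] ang -0.0237 inset 0.37 [-0.41  0.51  0.2  -0.46  0.07 -0.32  0.35  0.19 -0.12]
0.6 0.0303 0.201 [[287.96219668 299.32228861]]
0.62 0.0324 0.2029 [[283.15164645 300.67963755]]
0.64 0.0346 0.2047 [[278.25725925 302.08823235]]
0.66 0.0368 0.2065 [[273.28105792 303.54762578]]
0.68 0.0391 0.2082 [[268.2251341  305.05733536]]
```

View pics/f12.png

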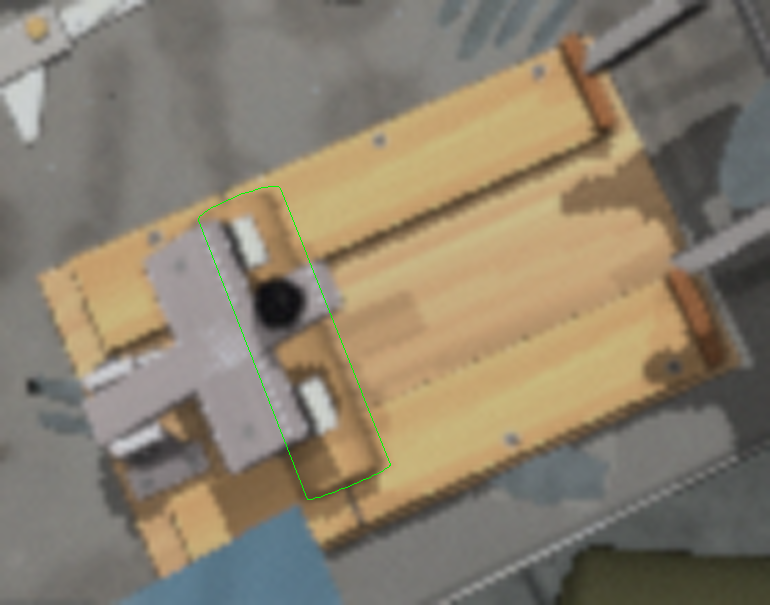

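```bash
python3 - <<'E'
from m import *
for uv in((278,284),(308,350),(268,330)):
  for z in(.1,.2,.3,.4,.5,.6,.7):
    P=unproj("top",[uv],z)[0]; print(uv,z,P.round(3),proj("scene",[P])[0].round(0),jc(P))
crop(cv2.imread("pics/top12.png"),60,250,340,400,2.8,"pics/tl.png")
cv2.imwrite("pics/sl.png",cv2.imread("pics/scene12.png"))
plan1(jw(-.1,0,.27),lean(0)); plan1(jw(.03,0,.27),lean(0))
E
```

```text
(278, 284) 0.1 [0.39  0.182 0.1  ] [291. 265.] [0.0714 0.0816 0.1   ]
(278, 284) 0.2 [0.381 0.176 0.2  ] [295. 217.] [0.0654 0.0904 0.2   ]
(278, 284) 0.3 [0.372 0.171 0.3  ] [300. 162.] [0.0594 0.0993 0.3   ]
(278, 284) 0.4 [0.363 0.165 0.4  ] [306. 100.] [0.0534 0.1081 0.4   ]
(278, 284) 0.5 [0.354 0.159 0.5  ] [312.  29.] [0.0475 0.1169 0.5   ]
(278, 284) 0.6 [0.345 0.154 0.6  ] [320. -54.] [0.0415 0.1258 0.6   ]
(278, 284) 0.7 [0.336 0.148 0.7  ] [ 329. -151.] [0.0355 0.1346 0.7   ]
(308, 350) 0.1 [0.206 0.183 0.1  ] [369. 312.] [0.0656 0.2651 0.1   ]
(308, 350) 0.2 [0.211 0.177 0.2  ] [372. 255.] [0.0601 0.2598 0.2   ]
(308, 350) 0.3 [0.216 0.172 0.3  ] [376. 190.] [0.0545 0.2546 0.3   ]
(308, 350) 0.4 [0.221 0.166 0.4  ] [380. 117.] [0.049  0.2493 0.4   ]
(308, 350) 0.5 [0.227 0.16  0.5  ] [385.  34.] [0.0434 0.244  0.5   ]
(308, 350) 0.6 [0.232 0.154 0.6  ] [390. -61.] [0.0379 0.2387 0.6   ]
(308, 350) 0.7 [0.237 0.149 0.7  ] [ 397. -171.] [0.0324 0.2334 0.7   ]
(268, 330) 0.1 [0.295 0.254 0.1  ] [296. 307.] [0.1397 0.1786 0.1   ]
(268, 330) 0.2 [0.294 0.243 0.2  ] [301. 250.] [0.1285 0.1799 0.2   ]
(268, 330) 0.3 [0.292 0.232 0.3  ] [307. 187.] [0.1172 0.1813 0.3   ]
(268, 330) 0.4 [0.29 0.22 0.4 ] [313. 115.] [0.106  0.1827 0.4   ]
(268, 330) 0.5 [0.288 0.209 0.5  ] [321.  34.] [0.0947 0.184  0.5   ]
(268, 330) 0.6 [0.287 0.198 0.6  ] [329. -59.] [0.0835 0.1854 0.6   ]
(268, 330) 0.7 [0.285 0.187 0.7  ] [ 338. -168.] [0.0722 0.1868 0.7   ]
clock 17.6 pos [ 0.4625 -0.0327  0.1505] jig [-0.1405  0.001   0.1505] joints [-0.53  0.37  1.78  0.68  1.47 -0.73] F [-0.47  0.85 -0.31] open 0.0939
rot deg [-7.000e-02  1.000e-02 -4.514e+01] shift [-0.0556  0.1133  0.001 ]
clock 17.6 pos [ 0.4625 -0.0327  0.1505] jig [-0.1405  0.001   0.1505] joints [-0.53  0.37  1.78  0.68  1.47 -0.73] F [-0.47  0.85 -0.31] open 0.0939
rot deg [-7.000e-02  1.000e-02 -4.514e+01] shift [0.0366 0.205  0.0008]
```

View pics/tl.png

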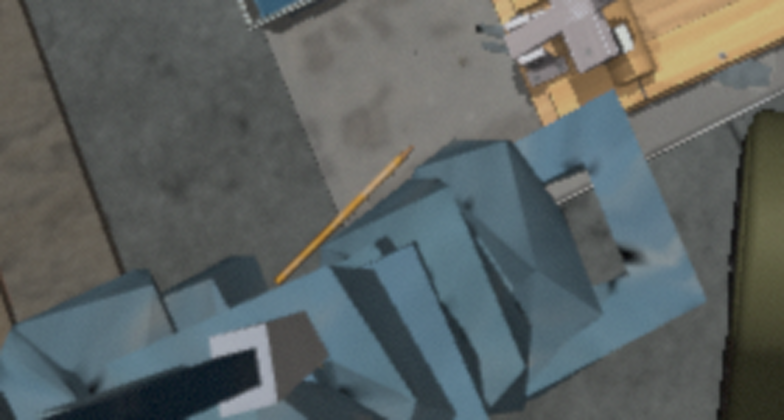

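View pics/sl.png

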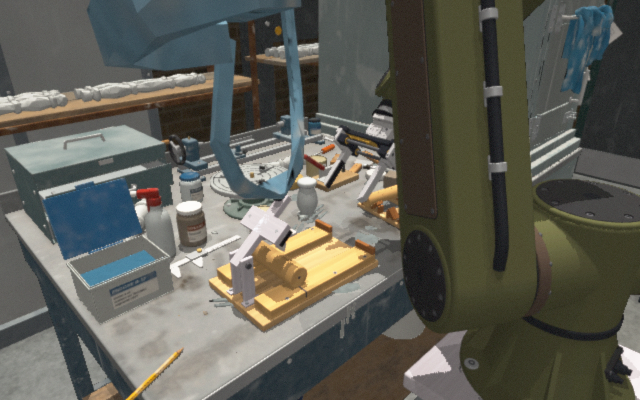

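```bash
python3 - <<'E'
from m import *
K,E,_=cal("scene")
a=cv2.imread("pics/top12.png"); 
def blue(im): 
    h=cv2.cvtColor(im,cv2.COLOR_BGR2HSV); return (h[...,0]>88)&(h[...,0]<112)&(h[...,1]>50)
T=blue(a); S=blue(cv2.imread("pics/scene12.png"))
cv2.imwrite("pics/mask.png",np.hstack([T,S]).astype(np.uint8)*255)
for uv in [(250,198),(298,165),(212,165),(292,60),(220,80),(160,30),(100,30),(270,190),(228,180)]:
    d=np.linalg.inv(K)@[*uv,1]; d=E[:3,:3]@[d[0],-d[1],-d[2]]
    ok=[]
    for t in np.arange(.1,1.3,.02):
        P=E[:3,3]+t*d; q=proj("top",[P])[0].round().astype(int)
        if P[2]<0:break
        if 0<=q[0]<640 and 0<=q[1]<400:
            r=T[max(0,q[1]-2):q[1]+3,max(0,q[0]-2):q[0]+3].any()
            if r: ok.append((round(t,2),P.round(2).tolist(),q.tolist()))
    print(uv,ok)
E
```

```text
(250, 198) [(np.float64(0.48), [0.23, 0.37, 0.35], [214, 389]), (np.float64(0.5), [0.25, 0.36, 0.34], [217, 379]), (np.float64(0.52), [0.26, 0.35, 0.33], [220, 369]), (np.float64(0.54), [0.28, 0.34, 0.32], [223, 360]), (np.float64(0.56), [0.29, 0.33, 0.31], [225, 351]), (np.float64(0.58), [0.31, 0.32, 0.31], [228, 341]), (np.float64(0.6), [0.32, 0.31, 0.3], [230, 333]), (np.float64(0.62), [0.34, 0.3, 0.29], [233, 324]), (np.float64(0.64), [0.35, 0.29, 0.28], [235, 315]), (np.float64(0.66), [0.37, 0.28, 0.27], [237, 307]), (np.float64(0.68), [0.38, 0.27, 0.26], [239, 299])]
(298, 165) [(np.float64(0.48), [0.21, 0.32, 0.38], [239, 392]), (np.float64(0.5), [0.22, 0.31, 0.37], [242, 382]), (np.float64(0.52), [0.24, 0.3, 0.36], [246, 372]), (np.float64(0.54), [0.25, 0.29, 0.36], [249, 362]), (np.float64(0.56), [0.26, 0.27, 0.35], [253, 353]), (np.float64(0.58), [0.28, 0.26, 0.34], [256, 343]), (np.float64(0.6), [0.29, 0.25, 0.34], [259, 334]), (np.float64(0.62), [0.31, 0.23, 0.33], [262, 325]), (np.float64(0.66), [0.33, 0.21, 0.32], [268, 307]), (np.float64(0.68), [0.35, 0.2, 0.31], [271,
[... 2883 characters left out ...]
.29], [247, 317]), (np.float64(0.66), [0.35, 0.25, 0.28], [250, 309]), (np.float64(0.68), [0.37, 0.24, 0.27], [252, 301]), (np.float64(0.7), [0.38, 0.23, 0.27], [255, 293])]
(228, 180) [(np.float64(0.46), [0.24, 0.39, 0.37], [200, 393]), (np.float64(0.48), [0.26, 0.38, 0.37], [203, 382]), (np.float64(0.5), [0.27, 0.37, 0.36], [205, 372]), (np.float64(0.52), [0.29, 0.36, 0.35], [208, 362]), (np.float64(0.54), [0.3, 0.35, 0.34], [210, 352]), (np.float64(0.56), [0.32, 0.34, 0.33], [212, 342]), (np.float64(0.58), [0.34, 0.33, 0.33], [215, 333]), (np.float64(0.6), [0.35, 0.32, 0.32], [217, 324]), (np.float64(0.62), [0.37, 0.31, 0.31], [219, 315]), (np.float64(0.64), [0.38, 0.3, 0.3], [221, 306])]
```

View pics/mask.png

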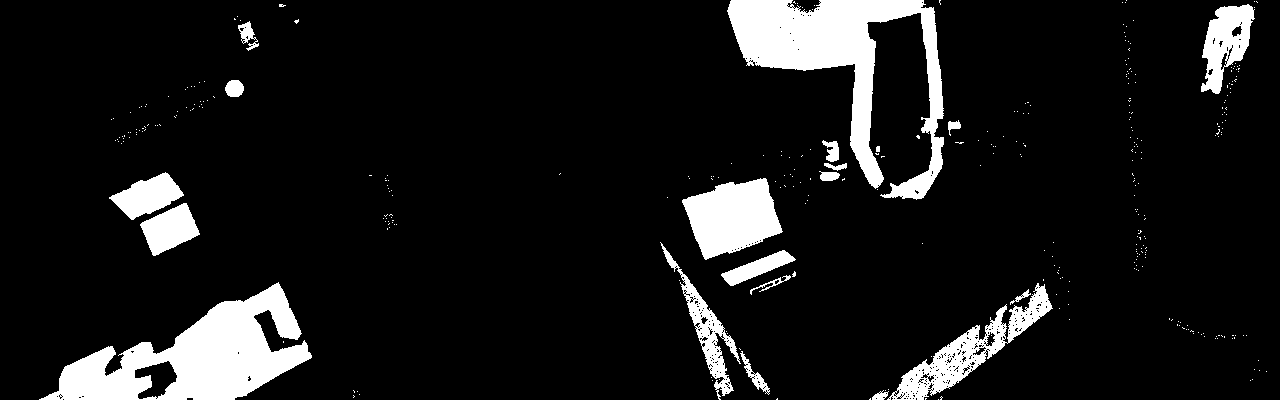

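```bash
python3 - <<'E'
from h import *
L=np.radians(35)
plan1(jw(-.1,0,.27),lean(L));plan1(jw(.036,0,.245),lean(L))
E
```

```text
clock 17.6 pos [ 0.4625 -0.0327  0.1505] jig [-0.1405  0.001   0.1505] joints [-0.53  0.37  1.78  0.68  1.47 -0.73] F [-0.47  0.85 -0.31] open 0.0939
rot deg [ -0.06   0.03 -10.14] shift [-0.0556  0.1133  0.001 ]
clock 17.6 pos [ 0.4625 -0.0327  0.1505] jig [-0.1405  0.001   0.1505] joints [-0.53  0.37  1.78  0.68  1.47 -0.73] F [-0.47  0.85 -0.31] open 0.0939
rot deg [ -0.06   0.03 -10.14] shift [0.0584 0.1915 0.0008]
```

Call:
servo_tool([
  [[0,0,-5,-0.02,0.04,0,0],[0,0,-10,-0.04,0.08,0,1],[0,0,-10,-0.056,0.113,0,1],[0,0,-10,-0.02,0.14,0,1],[0,0,-10,0.01,0.16,0,1],[0,0,-10,0.035,0.178,0.0005,1],[0,0,-10,0.055,0.19,0.0008,1],[0,0,-10,0.058,0.1915,0.0008,1],[0,0,-10,0.058,0.1915,0.0008,1]],
])

```text
clock: 18.5
ee_pos: [0.4693, 0.1443, 0.2447]
eef_rot: [0.225, 0.671, 0.201, 0.677]
force: [0.3, -0.1, 1.4]
opening: 0.0256
```

```bash
python3 - <<'E'
from h import *
L=np.radians(35)
plan1(jw(.039,0,.216),lean(L))
for n in("top","scene"):
    cv2.imwrite(f"pics/{n}13.png",ctrl.grab_frame(n))
crop(cv2.imread("pics/top13.png"),225,170,425,310,4,"pics/t13.png")
crop(cv2.imread("pics/scene13.png"),190,120,390,300,3.3,"pics/s13.png")
E
```

```text
clock 18.5 pos [0.4693 0.1443 0.2447] jig [0.0366 0.0007 0.2447] joints [-0.1   0.12  1.77  0.63  1.36 -0.24] F [ 0.31 -0.1   1.39] open 0.0256
rot deg [ 0.03 -0.17 -0.14] shift [ 0.0249 -0.0146  0.0008]
```

View pics/t13.png

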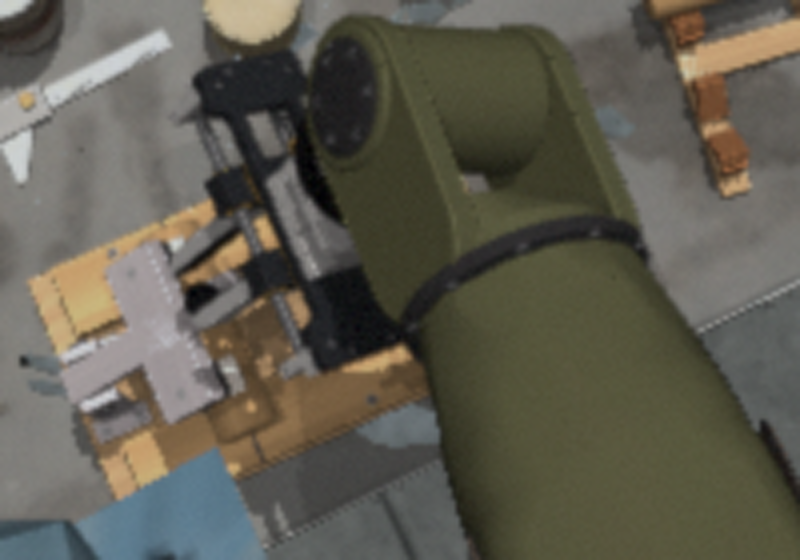

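View pics/s13.png

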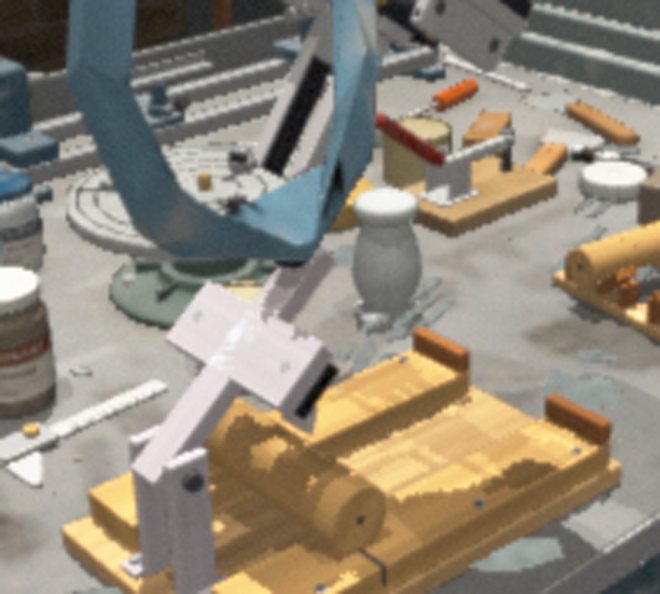

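Call:
servo_tool([
  [[0,0,0,0,0,0.0008,1],[0,0,0,0,0,0.0008,1],[0,0,0,0,0,0.0008,1],[0,0,0,0,0,0.0008,1],[0,0,0,0.008,-0.005,0.0008,1],[0,0,0,0.016,-0.01,0.0008,1],[0,0,0,0.024,-0.0145,0.0008,1]],
])

```text
clock: 19.3
ee_pos: [0.4708, 0.1455, 0.2168]
eef_rot: [0.226, 0.67, 0.201, 0.678]
force: [-3.6, -23.3, 31.1]
opening: 0.0004
```

```bash
python3 - <<'E'
from h import *
L=np.radians(35)
def C(a): 
    c,s=np.cos(a),np.sin(a); return .125-.138*c+.034*s+.004, .095+.138*s+.034*c+.005
for a in (.6,.52,.44,.36,.28,.2,.12,.04,0):
    x,z=C(a); s=ctrl.read_state(); R0=R.from_quat(s["eef_rot"]); print(a,R0.inv().apply(jw(x,0,z)-s["ee_pos"]).round(4))
plan1(jw(*[C(.6)[0],0,C(.6)[1]]),lean(L))
i=ctrl.grab_frame("top")
crop(i,225,190,365,300,5.5,"pics/t14.png")
E
```

```text
0.6 [ 0.0068 -0.0091 -0.0007]
0.52 [ 0.0085 -0.0204 -0.0007]
0.44 [ 0.0112 -0.0314 -0.0007]
0.36 [ 0.0147 -0.0422 -0.0007]
0.28 [ 0.0191 -0.0527 -0.0007]
0.2 [ 0.0243 -0.0628 -0.0006]
0.12 [ 0.0303 -0.0725 -0.0006]
0.04 [ 0.0371 -0.0816 -0.0006]
0 [ 0.0407 -0.086  -0.0006]
clock 19.3 pos [0.4708 0.1455 0.2168] jig [ 0.0379 -0.0007  0.2168] joints [-0.1   0.15  1.8   0.64  1.3  -0.27] F [ -3.58 -23.34  31.13] open 0.0004
rot deg [-0.02 -0.02 -0.13] shift [ 0.0068 -0.0091 -0.0007]
```

View pics/t14.png

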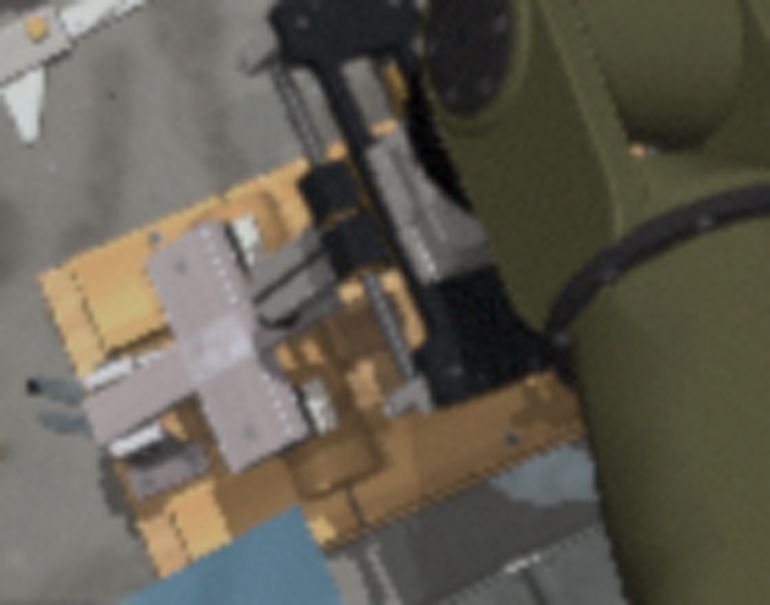

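Call:
servo_tool([
  [[0,0,0,-0.01,0,0,1],[0,0,0,-0.03,0,0,1],[0,0,-6,-0.035,0,0,1],[0,0,-12,-0.035,0,0,1],[0,0,-12,-0.035,0,0,1],[0,0,-12,-0.035,0,0,1]],
])

```text
clock: 19.95
ee_pos: [0.4699, 0.1259, 0.2463]
eef_rot: [0.155, 0.69, 0.13, 0.695]
force: [-0.1, -0.3, -0.6]
opening: 0.0004
```

```bash
python3 - <<'E'
from h import *
plan1(jw(.03,0,.23),lean(np.radians(12)))
for n in("top","scene"):
    cv2.imwrite(f"pics/{n}15.png",ctrl.grab_frame(n))
crop(cv2.imread("pics/top15.png"),225,190,425,400,2.8,"pics/t15.png")
crop(cv2.imread("pics/scene15.png"),190,0,390,300,2,"pics/s15.png")
E
```

```text
clock 19.95 pos [0.4699 0.1259 0.2463] jig [ 0.0182 -0.0005  0.2463] joints [-0.04  0.1   1.72  0.42  1.35 -0.1 ] F [-0.09 -0.29 -0.6 ] open 0.0004
rot deg [  0.06  -0.06 -11.28] shift [ 0.0196  0.0044 -0.0005]
```

View pics/t15.png

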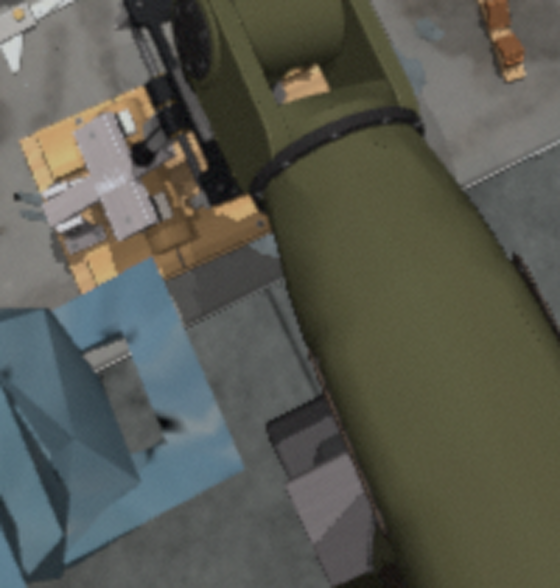

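View pics/s15.png

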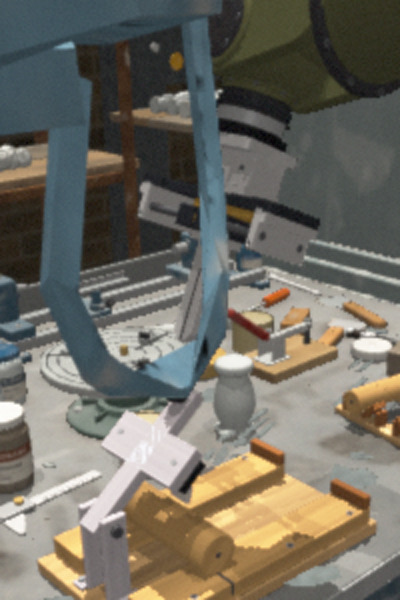

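Call:
servo_tool([
  [[0,0,-6,0.01,0.002,-0.0005,1],[0,0,-12.5,0.018,0.005,-0.0005,1],[0,0,-12.5,0.0195,0.006,-0.0005,1],[0,0,-12.5,0.0195,0.006,-0.0005,1]],
])

```text
clock: 20.45
ee_pos: [0.4698, 0.1389, 0.2303]
eef_rot: [0.079, 0.703, 0.054, 0.704]
force: [-0.8, 0.2, 0.7]
opening: 0.0004
```

```bash
cat > wp.py <<'E'
from h import *
s=ctrl.read_state(); R0=R.from_quat(s["eef_rot"])
plan1(s["ee_pos"],lean(np.radians(10)))
for a in (.64,.58,.52,.46,.40,.34,.28,.22,.16,.1,.05,0):
    c,sn=np.cos(a),np.sin(a); x=.125-.138*c+.034*sn-.002; z=.095+.138*sn+.034*c+.01*sn
    print(a,round(x,4),round(z,4),R0.inv().apply(jw(x,0,z)-s["ee_pos"]).round(4).tolist())
E
python3 wp.py
```

```text
clock 20.45 pos [0.4698 0.1389 0.2303] jig [3.130e-02 1.000e-04 2.303e-01] joints [0.11 0.12 1.69 0.19 1.31 0.1 ] F [-0.76  0.2   0.75] open 0.0004
rot deg [ 0.04 -0.12 -0.8 ] shift [0. 0. 0.]
0.64 0.0326 0.2107 [0.0195, -0.0023, 0.0001]
0.58 0.0262 0.2045 [0.0243, -0.0098, 0.0001]
0.52 0.0201 0.198 [0.0296, -0.017, 0.0001]
0.46 0.0144 0.1912 [0.0352, -0.0238, 0.0001]
0.4 0.0091 0.1839 [0.0413, -0.0304, 0.0001]
0.34 0.0042 0.1764 [0.0478, -0.0366, 0.0002]
0.28 -0.0002 0.1686 [0.0547, -0.0425, 0.0002]
0.22 -0.0043 0.1605 [0.0619, -0.048, 0.0002]
0.16 -0.0078 0.1521 [0.0694, -0.053, 0.0002]
0.1 -0.0109 0.1436 [0.0772, -0.0577, 0.0002]
0.05 -0.0131 0.1364 [0.0839, -0.0612, 0.0002]
0 -0.015 0.129 [0.0908, -0.0644, 0.0002]
```

Call:
servo_tool([
  [[0,0,0,0.01,-0.001,0,1],[0,0,0,0.0195,-0.0023,0,1],[0,0,0,0.022,-0.006,0,1],[0,0,0,0.0243,-0.0098,0,1],[0,0,0,0.027,-0.0134,0,1]],
])

```text
clock: 20.95
ee_pos: [0.4705, 0.1291, 0.2018]
eef_rot: [0.079, 0.702, 0.052, 0.706]
force: [0.4, -6.9, 8.2]
opening: 0.0002
```

```bash
python3 wp.py; python3 - <<'E'
from h import *
for n in("top","scene"):
    cv2.imwrite(f"pics/{n}16.png",ctrl.grab_frame(n))
crop(cv2.imread("pics/scene16.png"),190,150,350,300,4,"pics/s16.png")
E
```

```text
clock 20.95 pos [0.4705 0.1291 0.2018] jig [ 0.0214 -0.001   0.2018] joints [0.09 0.14 1.74 0.19 1.25 0.07] F [ 0.36 -6.93  8.2 ] open 0.0002
rot deg [-0.07  0.11 -0.64] shift [0. 0. 0.]
0.64 0.0326 0.2107 [-0.0066, 0.0126, -0.001]
0.58 0.0262 0.2045 [-0.0018, 0.0052, -0.001]
0.52 0.0201 0.198 [0.0035, -0.002, -0.001]
0.46 0.0144 0.1912 [0.0092, -0.0088, -0.001]
0.4 0.0091 0.1839 [0.0153, -0.0154, -0.001]
0.34 0.0042 0.1764 [0.0218, -0.0216, -0.001]
0.28 -0.0002 0.1686 [0.0287, -0.0274, -0.001]
0.22 -0.0043 0.1605 [0.0359, -0.0329, -0.001]
0.16 -0.0078 0.1521 [0.0434, -0.0379, -0.001]
0.1 -0.0109 0.1436 [0.0513, -0.0425, -0.001]
0.05 -0.0131 0.1364 [0.058, -0.0461, -0.001]
0 -0.015 0.129 [0.0649, -0.0493, -0.0011]
```

View pics/s16.png

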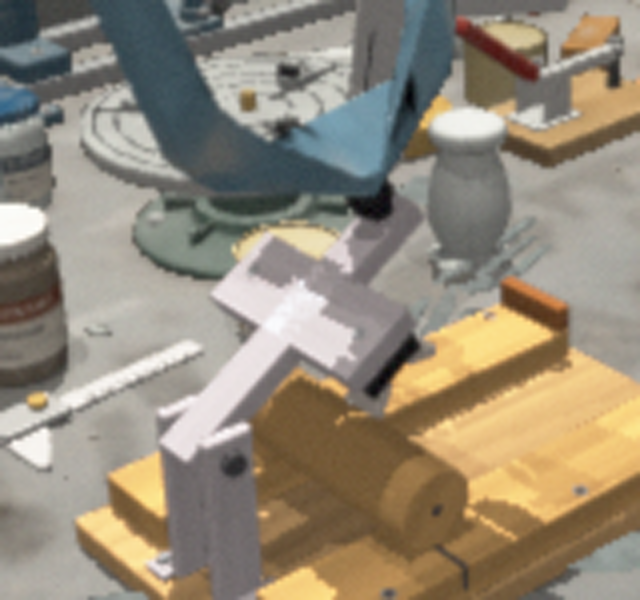

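Call:
servo_tool([
  [[0,0,0,0.0035,-0.004,-0.001,1],[0,0,0,0.008,-0.0095,-0.001,1],[0,0,0,0.0122,-0.014,-0.001,1],[0,0,0,0.0163,-0.018,-0.001,1],[0,0,0,0.022,-0.023,-0.001,1],[0,0,0,0.0287,-0.0285,-0.001,1],[0,0,0,0.0359,-0.0335,-0.001,1],[0,0,0,0.0434,-0.0385,-0.001,1],[0,0,0,0.0434,-0.0385,-0.001,1]],
])

```text
clock: 21.95
ee_pos: [0.467, 0.1003, 0.1506]
eef_rot: [0.079, 0.704, 0.052, 0.704]
force: [0.1, -0.4, 0.8]
opening: 0.0002
```

```bash
python3 wp.py; python3 - <<'E'
from h import *
for n in("top","scene"):
    cv2.imwrite(f"pics/{n}17.png",ctrl.grab_frame(n))
crop(cv2.imread("pics/scene17.png"),190,150,350,300,4,"pics/s17.png")
E
```

```text
clock 21.95 pos [0.467  0.1003 0.1506] jig [-0.0074  0.0014  0.1506] joints [ 0.03  0.18  1.82  0.2   1.14 -0.02] F [ 0.06 -0.45  0.75] open 0.0002
rot deg [-0.06 -0.14 -0.66] shift [0. 0. 0.]
0.64 0.0326 0.2107 [-0.0516, 0.0505, 0.0012]
0.58 0.0262 0.2045 [-0.0468, 0.043, 0.0012]
0.52 0.0201 0.198 [-0.0416, 0.0359, 0.0013]
0.46 0.0144 0.1912 [-0.0359, 0.029, 0.0013]
0.4 0.0091 0.1839 [-0.0297, 0.0224, 0.0013]
0.34 0.0042 0.1764 [-0.0232, 0.0162, 0.0013]
0.28 -0.0002 0.1686 [-0.0164, 0.0104, 0.0013]
0.22 -0.0043 0.1605 [-0.0092, 0.005, 0.0014]
0.16 -0.0078 0.1521 [-0.0016, -0.0001, 0.0014]
0.1 -0.0109 0.1436 [0.0062, -0.0047, 0.0014]
0.05 -0.0131 0.1364 [0.0129, -0.0082, 0.0014]
0 -0.015 0.129 [0.0198, -0.0114, 0.0015]
```

View pics/s17.png

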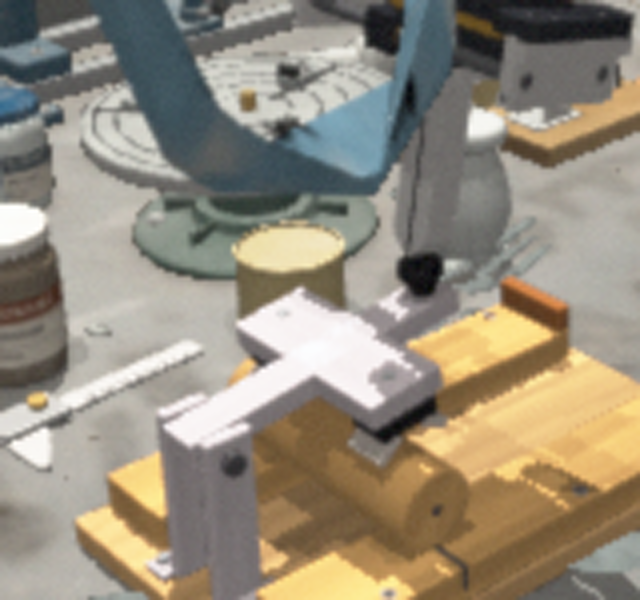

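Working well; the arm is near level. Continue pressing slowly.

Call:
servo_tool([
  [[0,0,0,0.003,-0.0025,0.0014,1],[0,0,0,0.0062,-0.0047,0.0014,1],[0,0,0,0.0095,-0.0065,0.0014,1],[0,0,0,0.0129,-0.0082,0.0014,1],[0,0,0,0.016,-0.0098,0.0014,1],[0,0,0,0.0185,-0.011,0.0014,1],[0,0,0,0.0185,-0.011,0.0014,1]],
])

```text
clock: 22.75
ee_pos: [0.4686, 0.0931, 0.1314]
eef_rot: [0.079, 0.703, 0.052, 0.705]
force: [-0.1, 0.4, -0.4]
opening: 0.0001
```

```bash
python3 wp.py|head -2; python3 - <<'E'
from h import *
for n in("top","scene"):
    cv2.imwrite(f"pics/{n}18.png",ctrl.grab_frame(n))
crop(cv2.imread("pics/scene18.png"),190,150,350,300,4,"pics/s18.png")
E
```

```text
clock 22.75 pos [0.4686 0.0931 0.1314] jig [-0.0145 -0.0005  0.1314] joints [ 0.01  0.21  1.83  0.21  1.1  -0.04] F [-0.08  0.37 -0.43] open 0.0001
rot deg [-0.01 -0.05 -0.63] shift [0. 0. 0.]
```

View pics/s18.png

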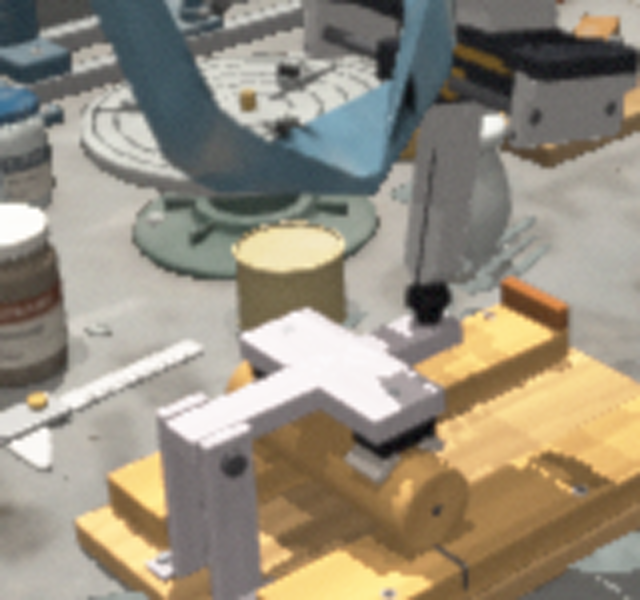

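Call:
servo_tool([
  [[0,0,0,0.001,0,0,1],[0,0,0,0.002,0,0,1],[0,0,0,0.002,0,0,1]],
])

```text
clock: 23.15
ee_pos: [0.4689, 0.0934, 0.13]
eef_rot: [0.078, 0.703, 0.052, 0.705]
force: [-0.5, -3.4, 3.9]
opening: 0.0005
```

Call:
servo_tool([
  [[0,0,0,0.0007,0,0,1],[0,0,0,0.0007,0,0,1],[0,0,0,0.0007,0,0,1]],
])

```text
clock: 23.45
ee_pos: [0.469, 0.0934, 0.1295]
eef_rot: [0.078, 0.703, 0.052, 0.705]
force: [-2.3, -5.1, 6.4]
opening: 0.0008
```

Call:
servo_tool([
  [[0,0,0,0.001,-0.0005,0,1],[0,0,0,0.001,-0.0005,0,1],[0,0,0,0.001,-0.0005,0,1]],
])

```text
clock: 23.75
ee_pos: [0.469, 0.0933, 0.129]
eef_rot: [0.078, 0.702, 0.053, 0.705]
force: [-5.6, -4.4, 13.9]
opening: 0.0005
```

Call:
servo_tool([
  [[0,0,0,0.001,-0.0005,0,1],[0,0,0,0.001,-0.0005,0,1],[0,0,0,0.001,-0.0005,0,1]],
])

```text
clock: 24.05
ee_pos: [0.4691, 0.0932, 0.1287]
eef_rot: [0.079, 0.702, 0.053, 0.706]
force: [-9.7, -4.5, 23.0]
opening: 0.0005
```

```bash
python3 wp.py|head -2; python3 - <<'E'
from h import *
for n in("top","scene"):
    cv2.imwrite(f"pics/{n}19.png",ctrl.grab_frame(n))
crop(cv2.imread("pics/scene19.png"),190,180,350,300,5,"pics/s19.png")
E
```

```text
clock 24.05 pos [0.4691 0.0932 0.1287] jig [-0.0145 -0.001   0.1287] joints [ 0.01  0.21  1.84  0.21  1.09 -0.05] F [-9.65 -4.46 22.97] open 0.0005
rot deg [ 0.03  0.07 -0.67] shift [0. 0. 0.]
```

View pics/s19.png

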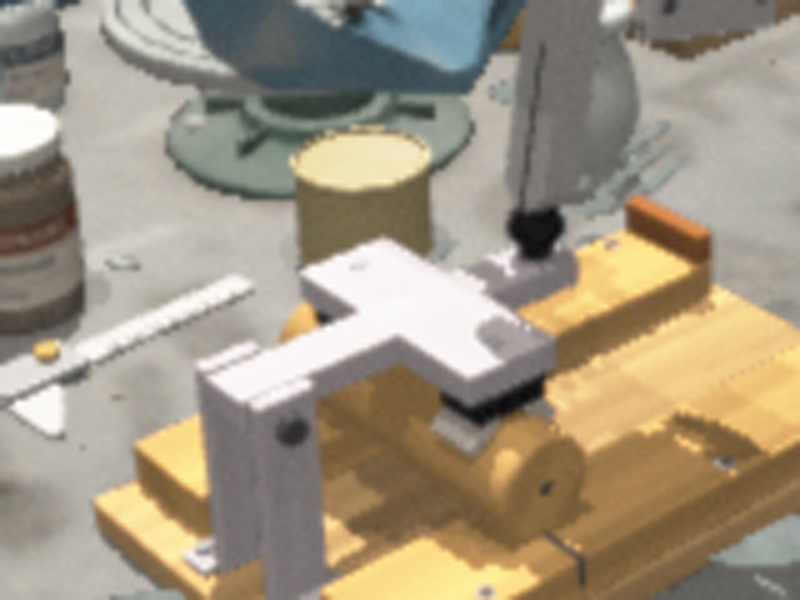

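Call:
servo_tool([
  [[0,0,0,-0.003,0,0,1],[0,0,0,-0.01,0,0,1],[0,0,0,-0.04,0,0,1],[0,0,0,-0.08,-0.02,0,1],[0,0,0,-0.12,-0.06,0,1],[0,0,0,-0.14,-0.1,0,1],[0,0,0,-0.14,-0.14,0,1],[0,0,0,-0.14,-0.14,0,1],[0,0,0,-0.14,-0.14,0,1]],
])

```text
clock: 25.05
ee_pos: [0.4627, -0.0705, 0.2387]
eef_rot: [0.079, 0.703, 0.052, 0.705]
force: [0.3, 0.1, 0.4]
opening: 0.0003
```

```bash
python3 - <<'E'
from h import *
s=ctrl.read_state(); print(s["clock"],s["force"].round(2),jc(s["ee_pos"]))
for n in("top","scene"):
    cv2.imwrite(f"pics/{n}20.png",ctrl.grab_frame(n))
crop(cv2.imread("pics/scene20.png"),190,180,350,300,5,"pics/s20.png")
t=cv2.imread("pics/top20.png"); crop(t,225,130,445,300,3.6,"pics/t20.png")
E
```

```text
25.05 [0.27 0.07 0.44] [-0.1783 -0.0006  0.2387]
```

View pics/s20.png

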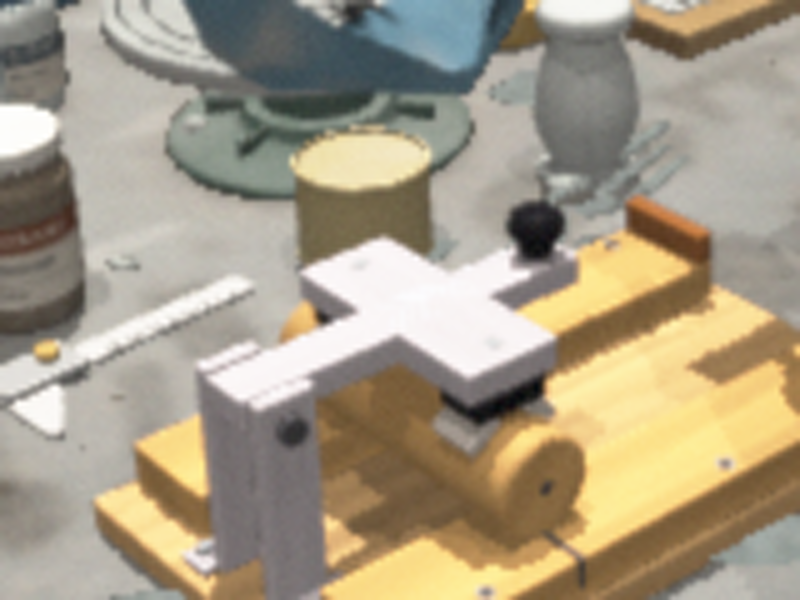

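View pics/t20.png

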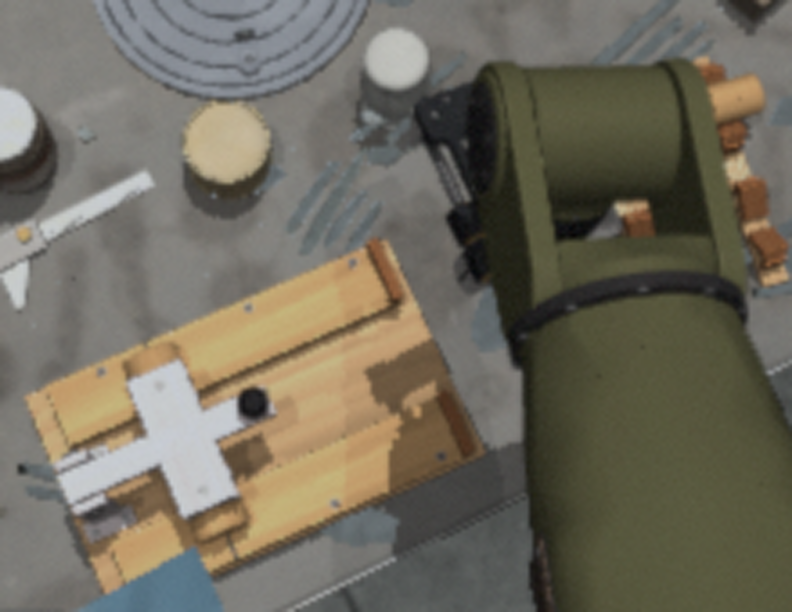

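```bash
python3 - <<'E'
from m import *
i=cv2.resize(cv2.imread("pics/scene20.png")[180:300,190:350],None,fx=5,fy=5,interpolation=cv2.INTER_CUBIC)
for a,col in((0,(0,255,0)),(.05,(0,0,255)),(-.05,(255,0,0))):
    c,s=np.cos(a),np.sin(a); f=np.linspace(0,2*np.pi,30)
    P=[jw(.125-(.138+.012*np.cos(t))*c+.034*s,.012*np.sin(t),.095+(.138+.012*np.cos(t))*s+.034*c) for t in f]
    cv2.polylines(i,[np.round((proj("scene",P)-[190,180]+.4)*5).astype(int)],True,col,1)
P=[jw(.045+.022*np.cos(t),.0727,.057+.022*np.sin(t)) for t in f]
cv2.polylines(i,[np.round((proj("scene",P)-[190,180]+.4)*5).astype(int)],True,(0,255,0),1)
cv2.imwrite("pics/f20.png",i)
crop(cv2.imread("pics/top20.png"),375,120,465,225,5,"pics/t20r.png")
print("dot",jc(unproj("scene",[np.array([546,488])/5+[190,180]-.4],.057)[0]))
E
```

```text
dot [0.0454 0.073  0.057 ]
```

View pics/f20.png

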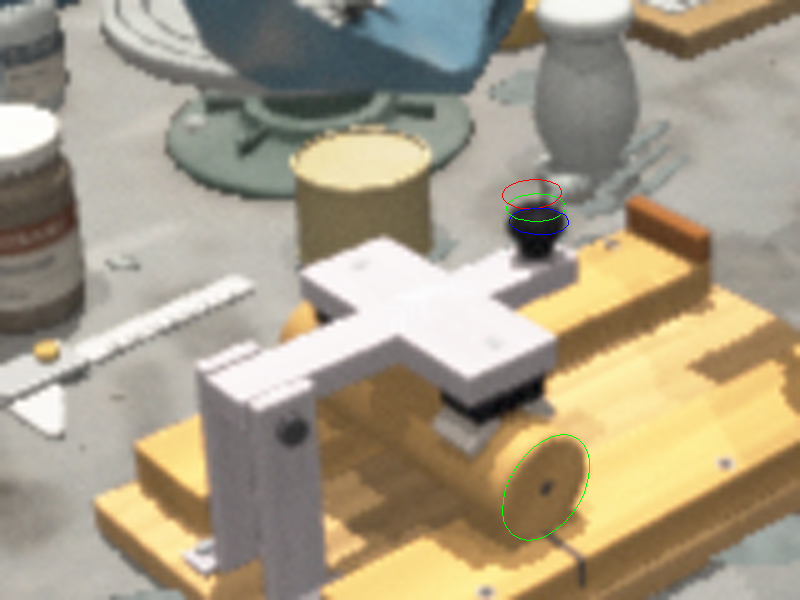

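```bash
python3 - <<'E'
from bench import ctrl
print(ctrl.finish_job())
E
```

```text
the job is handed in; nothing more can be done
None
```

The job is handed in, at about 25 s on the robot's clock; no verdict is reported. I laid the thick blank on the runners at the stop-strip end and let go. I then pushed it with both open fingers, leaning back, until it lay on the scribed line. Last, I pressed the arm home by the knob and moved clear.

**Last checks:**
- **Blank:** the scene camera puts its axis at jig x = 45.4 mm, against 45 mm for the line, and centred within about 2 mm. The angle fit before I pressed the arm gave about 0.02 rad off square.
- **Arm:** the knob's position in the scene picture matches an angle of about 0 to -0.02 rad. The fingers met a firm stop at level height.
- **Clear of the work:** the force on the tool was about zero after I moved away.
- **Other objects:** the tin, turned part and the visible parts of the caliper and dowel look unmoved in the last picture. I did not measure them, and the dowel was partly hidden by the robot.

**What disagreed or went wrong:**
- **Blank position by the top camera:** its last fit, before pressing, gave 40.5 mm. Its drawn outline sat visibly off the blank's edge by about 4 mm, so I trusted the scene camera.
- **First press on the knob:** with the hand leaning 35° the push pointed at the hinge and built up about 39 N at the fingertips, so I backed off. I pressed again nearly upright.
- **Final press:** it reached about 23 N upward (25 N in all), more than the 5 to 12 N that seats the arm.

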